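# Pack the parts kit for a child's bike

### The arm

A 6-joint arm with a two-finger parallel gripper is mounted at the origin on the work surface. World frame = base frame: x ahead of the robot, y to its left, z up, the work surface at z = 0. Lengths are in m, angles in rad, forces in N, time in s.
With the tool pointing down it reaches from about 0.35 to 0.85 m from the base axis. Payload 8.1 kg.
Tool frame: the origin (TCP) lies at the very end of the fingers, on their centre line; the grasp point (between the pads) lies ctrl.pinch_z behind it (ctrl.pinch_z is the distance from the TCP to the grasp point, in m); x points along the fingers, y is the direction in which the jaws open and shut, and the axes are right-handed (so a half turn about x gives the same grasp; the last joint's range is limited). The gripper opens to 85 mm and grips with 20 to 120 N. Pads are 22 mm wide; open, the fingers measure 114 mm over their backs; the gripper's body (76 mm by 85 mm) begins 54 mm behind the grasp point. The pads swing forward as they close: fully open they stand 13 mm farther back than shut.
Start: joints at [-1.376, 0.13, 1.488, -0, 1.523, -0.085], TCP at [0.166, -0.577, 0.205] pointing down, gripper open.
Joint ranges: [-2.96, 2.96], [-0.89, 2.26], [0.02, 2.5], [-1.34, 4.48], [0, 2.73], [-2.66, 2.66]. Speed limits (rad/s): [2.39, 2.39, 2.79, 3.14, 3.14, 3.14].

### API

Orientations are given as a unit quaternion [x, y, z, w].
In Python, from plant import ctrl gives the robot as it stands. The module is installed in compiled form; this text tells all that it offers.
- The arm moves only by the shell command python3 -m inch 'ROWS'. ROWS is a JSON object of lists of equal length, an entry for each row: "grip": the closure in counts, from 0 (fully open) to 255 (shut); "delta_pos": the shift along the tool's x, y, z in m, a list of three; "twist": the turn, a rotation vector about the tool's x, y, z in rad, a list of three. A call has exactly 5 rows; each row shifts and turns the commanded pose from where the row before left it, along the tool's axes as they then stand; what a row does not reach is not made up. A row lasts 1/8 s, in which the tool goes at most 62.5 mm and 10.7 degrees, less where a joint would pass 70% of its speed; a pose out of reach is approached as far as the arm can. A call with a gripper value outside its range is refused whole. The fingers move at their own pace and stop on an object; the grip force is fixed at half the most. Time passes only in rows, so rows that do not move let the fingers close, or fill a call up. It gives the time, the measured TCP pose, the force and the opening at its end, in the units of the state.
- ctrl.get_obs(): the state, without advancing time (a new reading comes with each control period).
- ctrl.camera(name): name is "scene" or "top"; returns a dict with "img" (420x560x3 uint8, red, green, blue), "fx", "fy", "cx", "cy" (pixels), "R" (3x3) and "t" (3): a world point X has camera coordinates R X + t. Camera axes: x right, y down, z forward; pixel columns grow to the right and rows downward; lengths in m; the calibration is good to about 2 mm. A picture is of the moment at which its call begins. There is no depth.
- ctrl.job_done(): hands the job in, once; it reports no verdict.
Trained networks look in a picture, given as the dict that the camera call returned (one of the last four; its "shot" number tells which), for a name from the list of things; names that differ only in an ending like _2 or _b are one class to them, and where a whole thing is asked for, a point or a joint stands for the part that bears it (a point fixed in the world has none). Each returns a list of dicts, best first, with "confidence" (0 to 1); they miss things now and then, are a little off and sometimes report something else, mostly with a low value. They report only what shows in the picture. A call takes as long as a camera call. They do not tell look-alikes from the thing itself.
- ctrl.look_for(picture, label): "box" ([left, top, width, height] in pixels, round what is visible of it).
- ctrl.pinpoint(picture, label): "uv" ([column, row] in pixels: a listed point, or the origin of a listed thing).
The state is a dict: "time_s": time; "q": joint angles; "qvel": joint speeds; "effort": joint torques, N m; "tool_pos": TCP position; "eef_rot": TCP orientation; "force": force on the tool from outside, world axes, zero at the start; "moment": the same for the moment, N m; "width": finger opening in m.
Only numpy, scipy, OpenCV 4.12 (cv2) and the standard library are available. Lean on these libraries where they do the work, as an engineer would, in place of code of your own. Each camera call takes 0.05 s, during which the arm holds its last target.

### The job

Pack the kit for the child's bike in the blue tray: of each pair on the bench mat take the smaller one, and set the small stem lengthwise in the middle of the oblong dish, the small pedal in the middle of the square dish and the small bell in the middle of the round dish, each lying flat on the dish's floor, the right way up as it lay. Leave the larger stem, pedal and bell where they are on the mat.

Things in the scene. Friction and masses are not known exactly. Their poses are not given: they have to be found in the camera images.
- stem_small: Smaller of two aluminium handlebar stems: flat-sided beam 70 mm long (x), 34 mm wide (y), 34 mm high; at -x an upright round clamp (34 mm across, 36 mm high, dark hole on top), at +x a clamp lying crosswise. About 0.13 kg. Loose, upright on a grey 3 mm bench mat. Origin: underside, mid-length; x along its length, z up.
- pedal_small: Smaller of two black plastic pedals: open frame 50 mm (x) by 44 mm (y), 26 mm high, flat sides with orange reflectors, steel spindle 14 mm thick sticking out 18 mm at +x. About 0.14 kg. Loose, upright on a grey 3 mm bench mat. Origin: underside, middle of the whole 68 mm length, so the frame's centre is at x = -9 mm; z up. May lie at any angle in its dish.
- bell_small: Smaller of two round steel bicycle bells: 40 mm in diameter, straight skirt from 10 to 28 mm height, domed top at 38 mm, on a black foot 28 mm wide and 10 mm high. About 0.08 kg. Loose, upright on a grey 3 mm bench mat. Origin: centre of its underside; z up.
- stem_large: Larger handlebar stem, same shape and material, 106 mm long (x), 34 mm wide (y), 36 mm high. To be left. Loose, upright on a grey 3 mm bench mat. Origin: underside, mid-length; x along its length, z up.
- pedal_large: Larger pedal, same kind: frame 70 mm (x) by 66 mm (y), 30 mm high, spindle 22 mm to +x. To be left. Loose, upright on a grey 3 mm bench mat. Origin: underside, middle of the whole 92 mm length; x along the spindle, z up.
- bell_large: Larger bell, same shape and material, 62 mm in diameter, 52 mm high. To be left. Loose, upright on a grey 3 mm bench mat. Origin: centre of its underside; z up.
- dish_oblong: Oblong steel dish, 112 mm (x) by 78 mm (y) outside, walls 3 mm thick, 13 mm high, inner floor 3 mm above its underside. Fixed in one of four places (shuffled) of a flat blue tray, 252 mm square, rim 16 mm above the bench; the fourth holds a closed jar, 64 mm wide, top 57 mm above the bench. Origin: centre of its underside, 5 mm above the bench; z up.
- dish_square: Square steel dish, 104 x 104 mm outside, walls 3 mm thick, 13 mm high, inner floor 3 mm above its underside. Fixed in one of four places (shuffled) of a flat blue tray, 252 mm square, rim 16 mm above the bench; the fourth holds a closed jar, 64 mm wide, top 57 mm above the bench. Origin: centre of its underside, 5 mm above the bench; z up.
- dish_round: Round steel dish, 104 mm across the rim, walls 3 mm thick, 13 mm high, inner floor 3 mm above its underside. Fixed in one of four places (shuffled) of a flat blue tray, 252 mm square, rim 16 mm above the bench; the fourth holds a closed jar, 64 mm wide, top 57 mm above the bench. Origin: centre of its underside, 5 mm above the bench; z up.
Not all that is in view belongs to the job. What is shaped like the pedal_small but brown is not meant.

How it is judged:
By the outcome, as a careful person would: the job done as asked, in the order asked, and still so for the second after the job is handed in, with the robot touching nothing.
It also fails if it takes over 104 s, if anything falls off the work surface, if the arm or the gripper's body presses on something with over 40 N, if the wrist force passes 120 N, or if a joint passes its speed limit or range.

## Working session

There is one attempt and no reset: what is moved stays moved. The work goes in short steps, Python scripts to look and compute and a shell command to move; the robot and the scene stay as the last step left them, time stands still between calls to the robot, and variables do not carry over. Pictures are saved under pics/ and viewed, and the job is handed in when it is done.

```bash
mkdir -p pics; ls; python3 - <<'E'
from plant import ctrl
import cv2,numpy as np
o=ctrl.get_obs()
print({k:np.round(v,4).tolist() for k,v in o.items()}, ctrl.pinch_z)
for n in("scene","top"):
    c=ctrl.camera(n); cv2.imwrite(f"pics/{n}0.png",c["img"][:,:,::-1])
    print(n,c["fx"],c["fy"],c["cx"],c["cy"],np.round(c["R"],4).tolist(),np.round(c["t"],4).tolist())
    for l in["stem_small","pedal_small","bell_small","stem_large","pedal_large","bell_large","dish_oblong","dish_square","dish_round"]:
        print(l,[(np.round(d["uv"],1).tolist(),round(d["confidence"],2)) for d in ctrl.pinpoint(c,l)][:4])
print(ctrl.get_obs()["time_s"])
E
```

```text
pics
{'time_s': 0.0, 'q': [-1.3764, 0.1312, 1.4893, 0.0, 1.523, -0.0854], 'qvel': [0.0009, 0.0009, -0.0012, -0.001, -0.0014, 0.0003], 'effort': [0.0001, -56.9385, -50.0557, 0.0, 0.0145, 0.0], 'tool_pos': [0.1656, -0.5761, 0.2035], 'eef_rot': [-0.7002, -0.0993, 0.7002, -0.0979], 'force': [0.6894, -0.005, 0.7141], 'moment': [0.0075, 0.0441, -0.0082], 'width': 0.0854} 0.0187
scene 429.11398810057784 429.11398810057784 283.05678225055567 211.3529767246046 [[-0.06, 0.9982, 0.0092], [0.6955, 0.0484, -0.7169], [-0.716, -0.0366, -0.6971]] [-0.0426, -0.3054, 1.4245]
stem_small [([280.4, 222.2], 0.77)]
pedal_small [([440.8, 203.8], 0.94), ([396.8, 257.3], 0.88), ([453.8, 236.8], 0.86), ([468.1, 282.4], 0.57)]
bell_small [([335.5, 261.1], 0.58), ([282.4, 225.4], 0.32)]
stem_large [([380.4, 220.1], 0.64)]
pedal_large [([334.3, 219.2], 0.9), ([336.6, 257.3], 0.53)]
bell_large [([282.7, 261.9], 0.67)]
dish_oblong []
dish_square [([134.7, 239.7], 0.7)]
dish_round [([182.7, 250.3], 0.78)]
top 403.2956040602782 403.2956040602782 276.4275843964737 207.15429622197746 [[0.0179, -0.9998, 0.0057], [-0.9904, -0.0185, -0.1372], [0.1373, -0.0032, -0.9905]] [0.0656, 0.5215, 0.9315]
stem_small []
pedal_small [([115.5, 165.1], 0.95), ([107.6, 215.7], 0.94), ([171.0, 185.3], 0.79), ([108.9, 262.7], 0.65)]
bell_small [([226.0, 178.3], 0.61)]
stem_large [([178.6, 231.5], 0.62)]
pedal_large [([226.8, 227.8], 0.69)]
bell_large [([275.8, 176.5], 0.94)]
dish_oblong [([360.5, 228.5], 0.95)]
dish_square [([420.1, 193.6], 0.74)]
dish_round [([422.0, 195.3], 0.73), ([372.7, 182.5], 0.56)]
1.0
```

View pics/scene0.png

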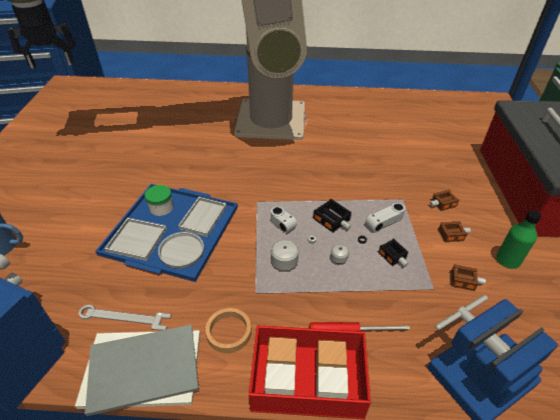

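View pics/top0.png

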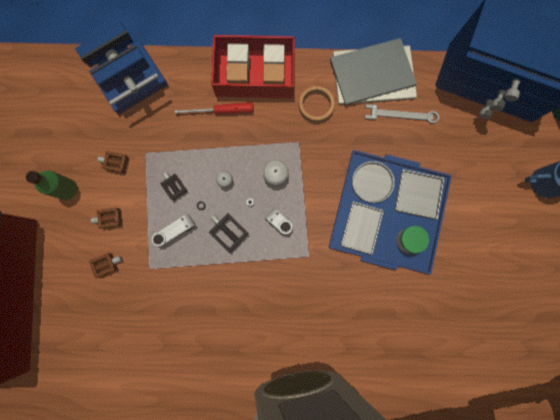

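The pictures show, in top pixels:
- **Stems:** small (280,222), large (172,231).
- **Pedals:** black small (173,186), black large (228,233). The brown look-alikes at (115,162), (108,218) and (104,265) are not meant.
- **Bells:** small (225,179), large (276,173).
- **Distractor rings on the mat:** (201,206) and (250,202).
- **Tray:** round dish (373,182), square (420,194), oblong (362,229), jar (414,240).

I'll choose the black small pedal, the short stem and the small bell. Next is a close crop to check that.

```bash
cat > h.py <<'E'
import numpy as np,cv2
from plant import ctrl
def w(c,uv,z):
    R=np.array(c["R"]);t=np.array(c["t"])
    d=R.T@np.array([(uv[0]-c["cx"])/c["fx"],(uv[1]-c["cy"])/c["fy"],1.]);C=-R.T@t
    return C+d*(z-C[2])/d[2]
def p(c,X):
    X=np.atleast_2d(X)@np.array(c["R"]).T+np.array(c["t"])
    return np.c_[c["fx"]*X[:,0]/X[:,2]+c["cx"],c["fy"]*X[:,1]/X[:,2]+c["cy"]]
def crop(c,x0,y0,x1,y1,s,f):
    im=cv2.resize(c["img"][y0:y1,x0:x1,::-1],None,fx=s,fy=s,interpolation=cv2.INTER_CUBIC); cv2.imwrite(f,im); return im
E
python3 - <<'E'
from h import *
c=ctrl.camera("top"); crop(c,140,140,310,270,4.7,"pics/t_mat.png"); crop(c,325,145,460,280,4.4,"pics/t_tray.png")
np.save("top.npy",c["img"])
c=ctrl.camera("scene"); crop(c,250,190,430,300,4.4,"pics/s_mat.png"); crop(c,95,175,245,285,5,"pics/s_tray.png")
np.save("scene.npy",c["img"])
E
```

```text
(no output)
```

View pics/t_mat.png

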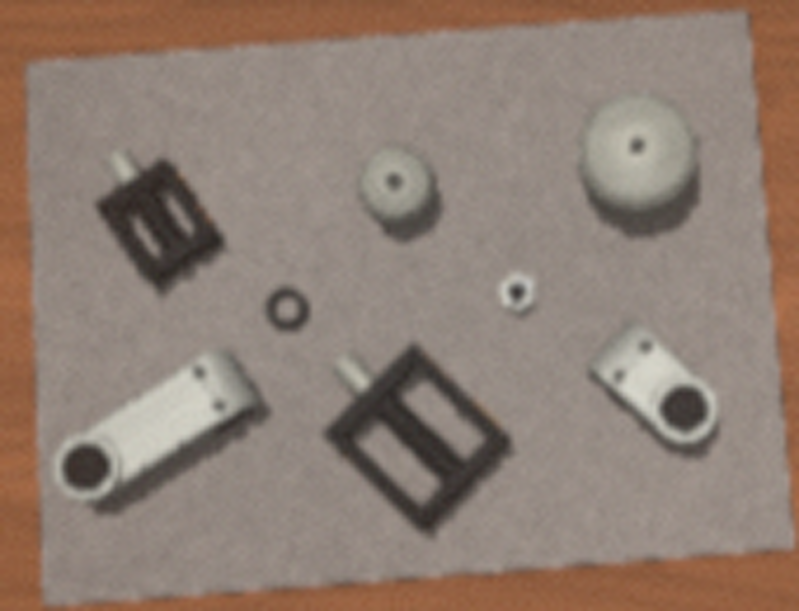

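View pics/t_tray.png

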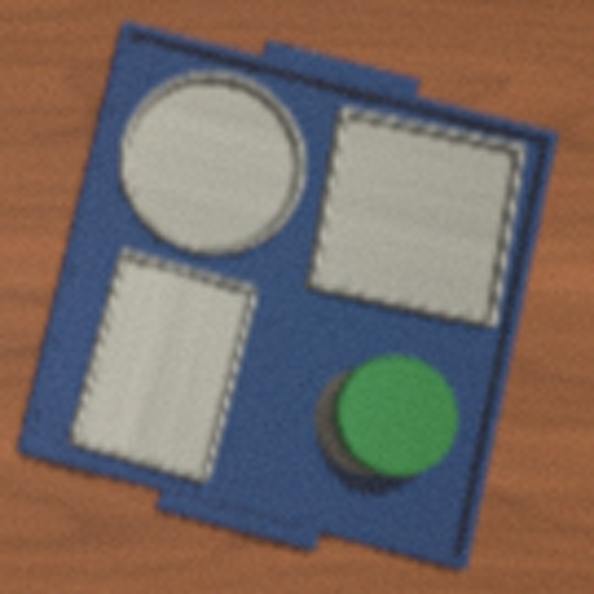

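View pics/s_mat.png

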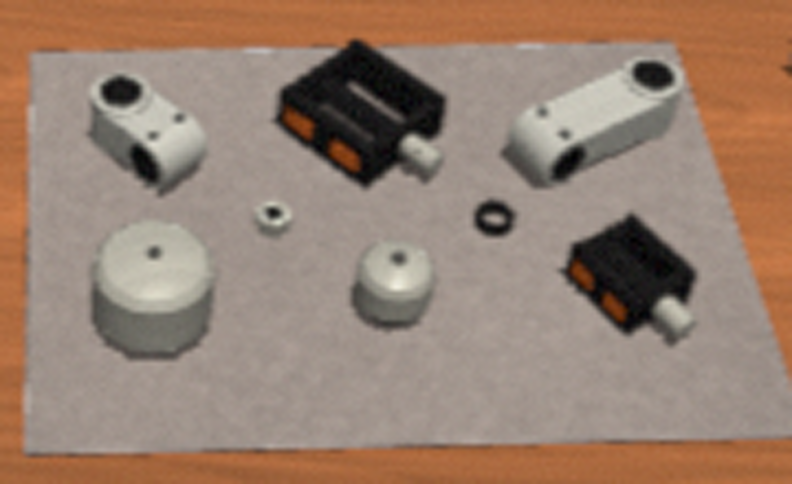

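View pics/s_tray.png

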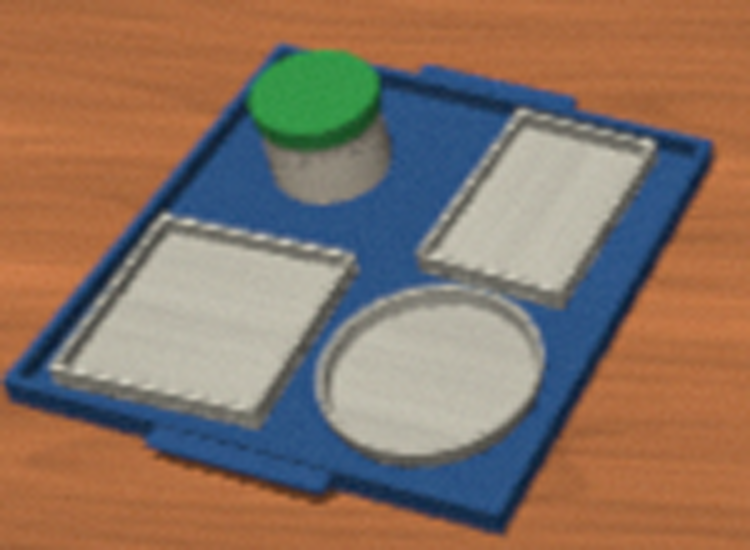

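The crops confirm the choice. They show the short stem with its clamp hole at crop (685,408), the small bell with its centre at (395,181), and the small black pedal with its corners at about (98,205), (165,160), (223,243) and (163,293). The tray crop shows the three dishes, with the jar at the lower right. Now I'll turn these into positions.

```bash
python3 - <<'E'
from h import *
T=ctrl.camera("top");S=ctrl.camera("scene")
tm=lambda x,y:(140+(x+.5)/4.7-.5,140+(y+.5)/4.7-.5)
tt=lambda x,y:(325+(x+.5)/4.4-.5,145+(y+.5)/4.4-.5)
sm=lambda x,y:(250+(x+.5)/4.4-.5,190+(y+.5)/4.4-.5)
st=lambda x,y:(95+(x+.5)/5-.5,175+(y+.5)/5-.5)
r=lambda a:np.round(np.array(a)*1000,1).tolist()
def show(n,c,f,pts,z):
    P=[w(c,f(*q),z)[:2] for q in pts]; print(n,[r(x) for x in P]); return np.array(P)
show("stem hole T",T,tm,[(685,408)],.039); show("stem hole S",S,sm,[(121,91)],.039)
show("stem screws T",T,tm,[(646,346),(619,376)],.037);show("stem screws S",S,sm,[(153,134),(179,118)],.037)
show("bell T",T,tm,[(395,181)],.041);show("bell S",S,sm,[(399,258)],.041)
for n,P in(("T",show("pedal T",T,tm,[(98,205),(165,160),(223,243),(163,293)],.029)),("S",show("pedal S",S,sm,[(632,216),(695,270),(630,318),(570,258)],.029))): print(r(P.mean(0)))
show("spindle T",T,tm,[(122,160)],.016)
for n,c,f,pts in(("sqT",T,tt,[(341,107),(525,147),(495,326),(309,288)]),("sqS",S,st,[(165,215),(358,252),(258,412),(55,370)]),
 ("obT",T,tt,[(122,250),(256,290),(211,483),(71,442)]),("obS",S,st,[(522,108),(656,145),(563,292),(418,256)]),
 ("roT",T,tt,[(120,165),(306,163),(213,70),(212,256)]),("roS",S,st,[(316,372),(545,345),(455,284),(408,455)])):
    P=show(n,c,f,pts,.018); print("  mean",r(P.mean(0)),[np.round(np.degrees(np.arctan2(*(P[(i+1)%4]-P[i])[::-1])),1) for i in range(4)],[r(np.linalg.norm(P[(i+1)%4]-P[i])) for i in range(4)])
show("jar",T,tt,[(397,416)],.057)
show("sb T",T,tm,[(286,309),(517,291)],.008)
E
```

```text
stem hole T [[474.0, 53.2]]
stem hole S [[471.7, 56.0]]
stem screws T [[505.5, 73.4], [489.9, 86.9]]
stem screws S [[502.3, 75.7], [488.8, 89.4]]
bell T [[587.7, 203.5]]
bell S [[586.7, 207.0]]
pedal T [[574.6, 358.1], [599.0, 324.8], [555.9, 292.6], [529.3, 322.1]]
pedal S [[538.1, 333.8], [574.0, 361.8], [608.5, 324.1], [570.1, 297.7]]
[564.7, 324.4]
[572.6, 329.3]
spindle T [[601.5, 350.7]]
sqT [[624.2, -234.8], [603.2, -337.8], [501.6, -317.2], [520.9, -214.4]]
  mean [562.5, -276.0] [np.float64(-101.5), np.float64(168.5), np.float64(79.4), np.float64(-11.2)] [105.2, 103.7, 104.6, 105.3]
sqS [[501.8, -313.6], [520.3, -211.9], [622.9, -231.4], [604.5, -331.9]]
  mean [562.4, -272.2] [np.float64(79.7), np.float64(-10.8), np.float64(-100.3), np.float64(169.9)] [103.3, 104.4, 102.1, 104.3]
obT [[540.3, -110.6], [519.3, -184.9], [412.3, -158.3], [433.2, -81.7]]
  mean [476.3, -133.9] [np.float64(-105.8), np.float64(166.0), np.float64(74.7), np.float64(-15.1)] [77.2, 110.2, 79.4, 110.9]
obS [[411.3, -153.2], [434.5, -78.9], [539.8, -107.4], [521.0, -182.2]]
  mean [476.7, -130.4] [np.float64(72.7), np.float64(-15.1), np.float64(-104.1), np.float64(165.2)] [77.8, 109.1, 77.1, 113.4]
roT [[588.5, -109.9], [591.7, -214.3], [644.2, -162.9], [537.9, -160.7]]
  mean [590.6, -161.9] [np.float64(-88.3), np.float64(44.4), np.float64(178.8), np.float64(45.1)] [104.5, 73.5, 106.3, 71.8]
roS [[597.5, -211.6], [573.9, -109.4], [538.2, -160.1], [642.7, -157.8]]
  mean [588.1, -159.7] [np.float64(103.0), np.float64(-125.2), np.float64(1.3), np.float64(-130.0)] [104.9, 62.0, 104.6, 70.3]
jar [[448.2, -247.7]]
sb T [[525.1, 262.5], [536.9, 141.6]]
```

```bash
cat > ov.py <<'E'
from h import *
def circ(r,z,x=0,y=0,n=40):
    a=np.linspace(0,2*np.pi,n);return np.c_[x+r*np.cos(a),y+r*np.sin(a),0*a+z]
def rect(x0,x1,y0,y1,z): return np.array([[x0,y0,z],[x1,y0,z],[x1,y1,z],[x0,y1,z],[x0,y0,z]])
M={"stem":[rect(-18,35,-17,17,34),circ(17,36,-18),rect(-18,35,-17,17,0)],
"pedal":[rect(-34,16,-22,22,26),rect(-34,16,-22,22,0),rect(16,34,-7,7,13)],
"bell":[circ(20,28),circ(20,10),circ(2,38)],
"sq":[rect(-52,52,-52,52,13)],"ob":[rect(-56,56,-39,39,13)],"ro":[circ(52,13)]}
def draw(c,poses,x0,y0,x1,y1,s,f,off=(0,0)):
    im=cv2.resize(c["img"][y0:y1,x0:x1,::-1],None,fx=s,fy=s,interpolation=cv2.INTER_CUBIC)
    for n,(x,y,z,a) in poses.items():
        a=np.radians(a);R=np.array([[np.cos(a),-np.sin(a),0],[np.sin(a),np.cos(a),0],[0,0,1]])
        for m in M[n]:
            q=p(c,(m@R.T+[x+off[0],y+off[1],z])/1000); q=(q-[x0,y0]+.5)*s-.5
            cv2.polylines(im,[np.round(q*8).astype(np.int32)],False,(0,0,255),1,cv2.LINE_AA,3)
    cv2.imwrite(f,im)
E
cat > ov1.py <<'E'
from ov import *
import sys
T=ctrl.camera("top");S=ctrl.camera("scene")
mat={"stem":(485,68,3,48.5),"pedal":(572,329.5,3,37),"bell":(587.3,205.3,3,0)}
tray={"sq":(562.5,-274,5,-11),"ob":(476.5,-132,5,-15),"ro":(589.5,-160.5,5,0)}
k=sys.argv[1]
draw(T,mat,140,140,310,270,4.7,f"pics/{k}tm.png",(0.7,-1.6));draw(S,mat,250,190,430,300,4.4,f"pics/{k}sm.png",(-.7,1.6))
draw(T,tray,325,145,460,280,4.4,f"pics/{k}tt.png",(0,-1.6));draw(S,tray,95,175,245,285,5,f"pics/{k}st.png",(0,1.6))
E
python3 ov1.py a
```

```text
(no output)
```

View pics/atm.png

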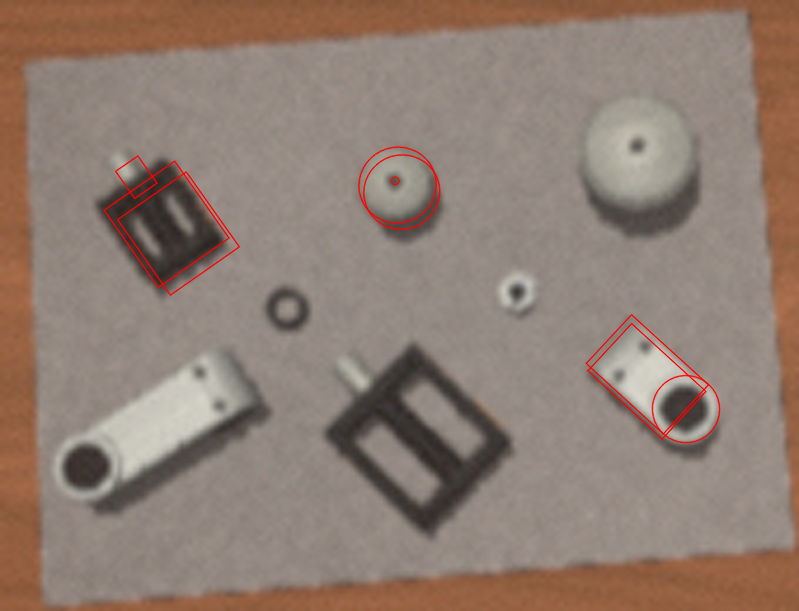

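View pics/asm.png

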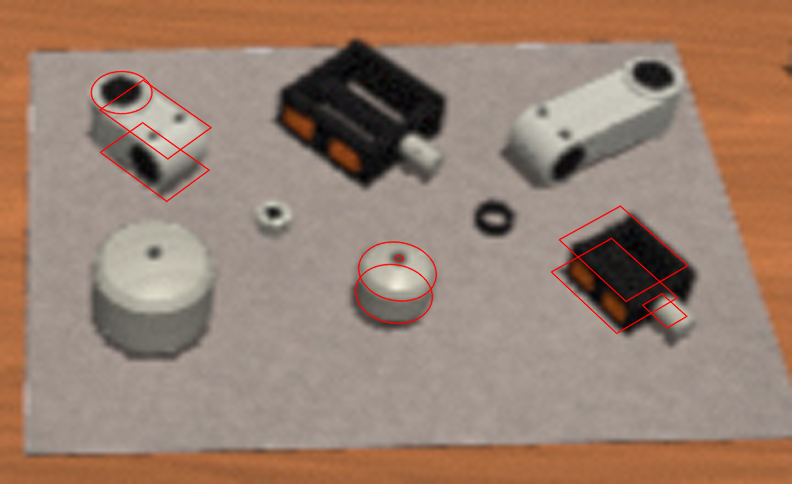

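View pics/att.png

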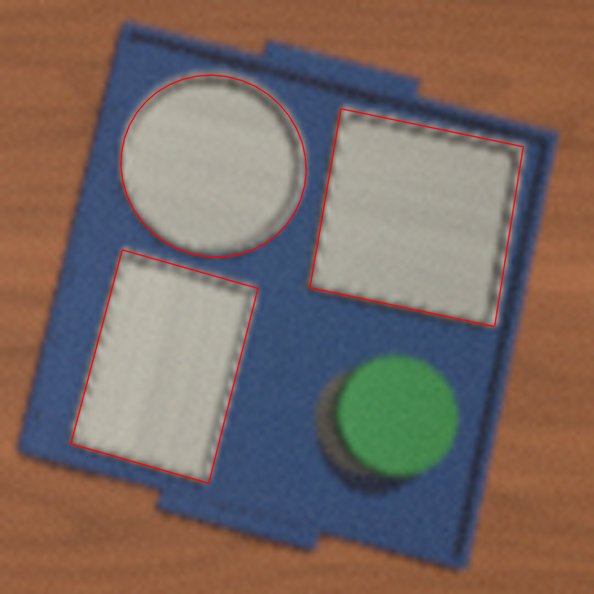

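View pics/ast.png

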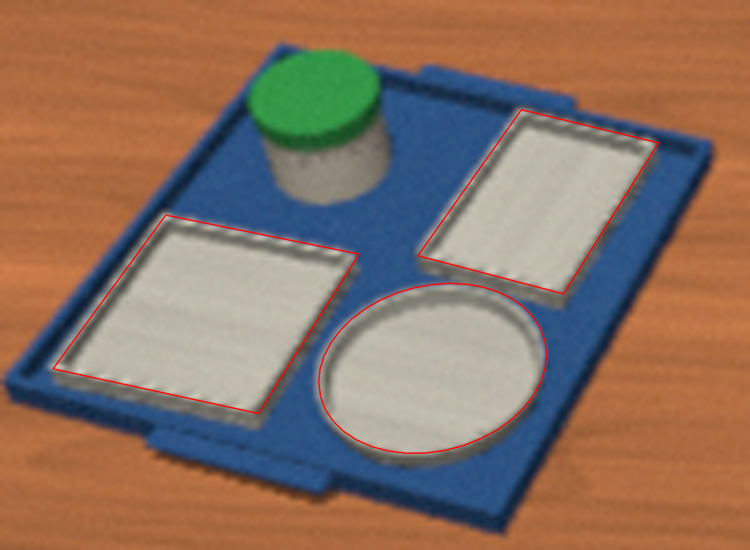

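Tray, stem and bell fit well in both views, but the pedal is about 5 mm off in each. I'll refine that one.

```bash
cat > ov2.py <<'E'
from ov import *
import sys
T=ctrl.camera("top");S=ctrl.camera("scene")
mat={"pedal":tuple(map(float,sys.argv[1:4]))}; mat={"pedal":(mat["pedal"][0],mat["pedal"][1],3,mat["pedal"][2])}
draw(T,mat,150,160,200,210,8,"/tmp/a.png",(0.7,-1.6));draw(S,mat,370,225,420,275,8,"/tmp/b.png",(-.7,1.6))
cv2.imwrite(sys.argv[4],np.hstack([cv2.imread("/tmp/a.png"),cv2.imread("/tmp/b.png")]))
E
python3 ov2.py 577 332.5 37 pics/p1.png;python3 ov2.py 575 333 39 pics/p2.png
```

```text
(no output)
```

View pics/p1.png

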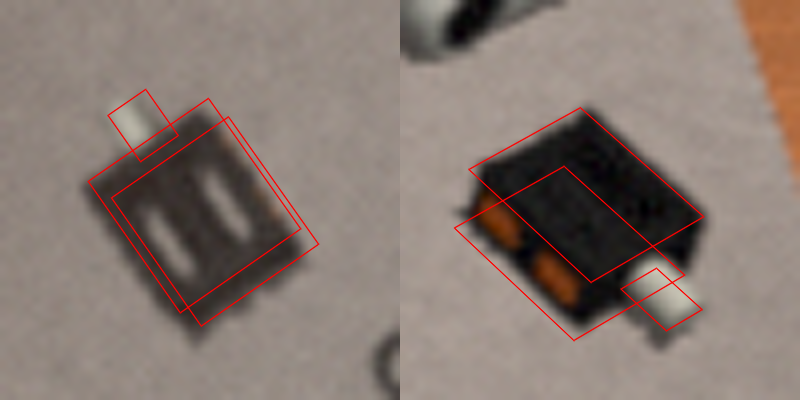

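View pics/p2.png

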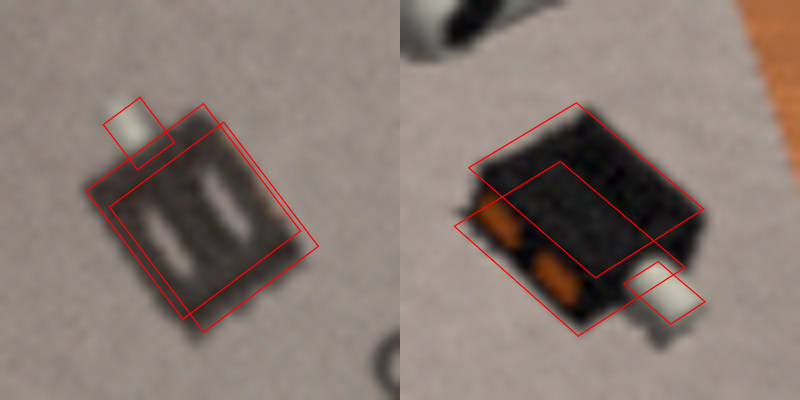

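```bash
cat > go.py <<'E'
import sys
from h import *
from scipy.spatial.transform import Rotation as Ro
# go.py x y z(mm) jawyaw(deg): remaining motion, tool axes
x,y,z,yaw=map(float,sys.argv[1:5]); n=int(sys.argv[5]) if len(sys.argv)>5 else 5
o=ctrl.get_obs();R=Ro.from_quat(o["eef_rot"]);P=np.array(o["tool_pos"])*1000
m=R.as_matrix(); cy=np.degrees(np.arctan2(m[1,1],m[0,1]))
best=None
for k in(0,180,-180,360,-360):
    j=[0,0,-1];a=np.radians(yaw+k);yv=[np.cos(a),np.sin(a),0];D=np.array([j,yv,np.cross(j,yv)]).T
    rv=(R.inv()*Ro.from_matrix(D)).as_rotvec()
    q6=o["q"][5]
    if best is None or abs(np.linalg.norm(rv))<np.linalg.norm(best)-1e-3: best=rv
print("t",round(o["time_s"],2),"pos",P.round(1),"jawyaw",round(cy,1),"down",m[:,0].round(3),"q",np.round(o["q"],2),"F",np.round(o["force"],1),"w",round(o["width"]*1000,1))
d=np.array([x,y,z])-P
print("twist total",best.round(3),"shift in present axes mm",(m.T@d).round(1))
# per-row, shift then turn
for i in range(n):
    print(" row",(((R*Ro.from_rotvec(best*i/n)).as_matrix().T@d)/n).round(1),(best/n).round(3))
E
python3 go.py 487 70 150 -41.5; python3 go.py 487 70 150 138.5
```

```text
t 1.5 pos [ 165.7 -576.7  204.6] jawyaw -74.0 down [-0.  0. -1.] q [-1.38  0.13  1.49 -0.    1.52 -0.09] F [-0.   0.5  0.5] w 85.3
twist total [-0.567  0.     0.   ] shift in present axes mm [  54.6 -532.8 -487.4]
 row [  10.9 -106.6  -97.5] [-0.113  0.     0.   ]
 row [  10.9  -94.9 -108.9] [-0.113  0.     0.   ]
 row [  10.9  -81.9 -118.9] [-0.113  0.     0.   ]
 row [  10.9  -68.  -127.4] [-0.113  0.     0.   ]
 row [  10.9  -53.1 -134.3] [-0.113  0.     0.   ]
t 1.5 pos [ 165.7 -576.7  204.6] jawyaw -74.0 down [-0.  0. -1.] q [-1.38  0.13  1.49 -0.    1.52 -0.09] F [-0.   0.5  0.5] w 85.3
twist total [-0.567  0.     0.   ] shift in present axes mm [  54.6 -532.8 -487.4]
 row [  10.9 -106.6  -97.5] [-0.113  0.     0.   ]
 row [  10.9  -94.9 -108.9] [-0.113  0.     0.   ]
 row [  10.9  -81.9 -118.9] [-0.113  0.     0.   ]
 row [  10.9  -68.  -127.4] [-0.113  0.     0.   ]
 row [  10.9  -53.1 -134.3] [-0.113  0.     0.   ]
```

```bash
python3 -m inch '{"grip":[0,0,0,0,0],"delta_pos":[[0,-0.044,-0.040],[0,-0.044,-0.040],[0,-0.044,-0.040],[0,-0.044,-0.040],[0,-0.044,-0.040]],"twist":[[0,0,0],[0,0,0],[0,0,0],[0,0,0],[0,0,0]]}'
python3 -m inch '{"grip":[0,0,0,0,0],"delta_pos":[[0,-0.044,-0.040],[0,-0.044,-0.040],[0,-0.044,-0.040],[0,-0.044,-0.040],[0,-0.044,-0.040]],"twist":[[0,0,0],[0,0,0],[0,0,0],[0,0,0],[0,0,0]]}'; python3 go.py 487 70 120 -41.5
```

```text
time_s: 2.12
tool_pos: [0.2978, -0.3084, 0.2048]
eef_rot: [0.7, 0.098, -0.7, 0.099]
force: [0.9, -0.0, -0.4]
width: 0.0852
time_s: 2.75
tool_pos: [0.4294, -0.0415, 0.205]
eef_rot: [0.701, 0.098, -0.7, 0.099]
force: [0.2, -0.9, 0.2]
width: 0.0854
t 2.75 pos [429.4 -41.5 205. ] jawyaw -74.0 down [ 0.001 -0.    -1.   ] q [-0.22 -0.34  1.93 -0.    1.56  1.08] F [ 0.2 -0.9  0.2] w 85.4
twist total [-0.567 -0.001 -0.001] shift in present axes mm [ 85.1 -91.3 -86.1]
 row [ 17.  -18.3 -17.2] [-0.113 -0.    -0.   ]
 row [ 17.  -16.2 -19.2] [-0.113 -0.    -0.   ]
 row [ 17.  -13.9 -20.9] [-0.113 -0.    -0.   ]
 row [ 17.  -11.5 -22.3] [-0.113 -0.    -0.   ]
 row [ 17.   -8.9 -23.5] [-0.113 -0.    -0.   ]
```

```bash
python3 -m inch '{"grip":[0,0,40,60,60],"delta_pos":[[0.017,-0.018,-0.017],[0.017,-0.016,-0.019],[0.017,-0.014,-0.021],[0.017,-0.0115,-0.022],[0.017,-0.009,-0.0235]],"twist":[[-0.113,0,0],[-0.113,0,0],[-0.113,0,0],[-0.113,0,0],[-0.113,0,0]]}'; python3 go.py 487 70 120 -41.5
python3 - <<'E'
from h import *
T=ctrl.camera("top");S=ctrl.camera("scene")
a=crop(T,200,150,330,300,4,"pics/g1t.png");b=crop(S,230,130,360,280,4,"pics/g1s.png")
cv2.imwrite("pics/g1.png",cv2.resize(np.hstack([a,b]),(800,460)))
E
```

```text
time_s: 3.38
tool_pos: [0.4862, 0.0685, 0.1192]
eef_rot: [0.645, 0.291, -0.644, 0.291]
force: [0.1, -0.3, 0.4]
width: 0.0654
t 3.38 pos [486.2  68.5 119.2] jawyaw -41.4 down [ 0. -0. -1.] q [ 0.04 -0.11  1.89 -0.    1.36  0.76] F [ 0.1 -0.3  0.4] w 65.4
twist total [ 0.002 -0.    -0.   ] shift in present axes mm [-0.8 -0.4 -1.7]
 row [-0.2 -0.1 -0.3] [ 0. -0. -0.]
 row [-0.2 -0.1 -0.3] [ 0. -0. -0.]
 row [-0.2 -0.1 -0.3] [ 0. -0. -0.]
 row [-0.2 -0.1 -0.3] [ 0. -0. -0.]
 row [-0.2 -0.1 -0.3] [ 0. -0. -0.]
```

View pics/g1.png

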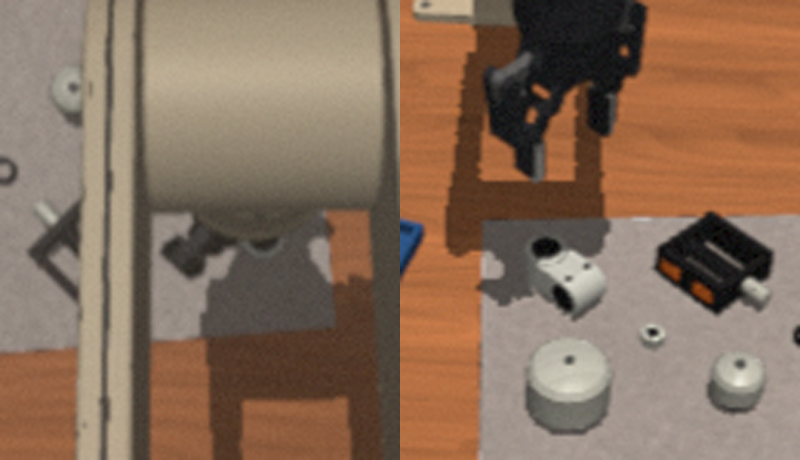

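The scene view shows the open fingers at about (540,110) in the crop, above the stem at (565,270). The picture was taken from an oblique angle, but the numbers agree. Going down.

```bash
python3 -m inch '{"grip":[60,60,60,60,60],"delta_pos":[[0.025,0,-0.001],[0.025,0,0],[0.025,0,0],[0.012,0,0],[0,0,0]],"twist":[[0,0,0],[0,0,0],[0,0,0],[0,0,0],[0,0,0]]}'; python3 go.py 487 70 12 -41.5 1
python3 - <<'E'
from h import *
S=ctrl.camera("scene")
crop(S,230,150,360,280,4.4,"pics/g2s.png")
E
```

```text
time_s: 4.1
tool_pos: [0.4858, 0.0681, 0.0323]
eef_rot: [-0.645, -0.29, 0.646, -0.289]
force: [0.6, -0.5, 0.1]
width: 0.0656
t 4.1 pos [485.8  68.1  32.3] jawyaw -41.7 down [-0.001 -0.    -1.   ] q [ 0.03 -0.01  1.96 -0.    1.19  0.76] F [ 0.6 -0.5  0.1] w 65.6
twist total [-0.003  0.001  0.001] shift in present axes mm [20.3 -0.4 -2.2]
 row [20.3 -0.4 -2.2] [-0.003  0.001  0.001]
```

View pics/g2s.png

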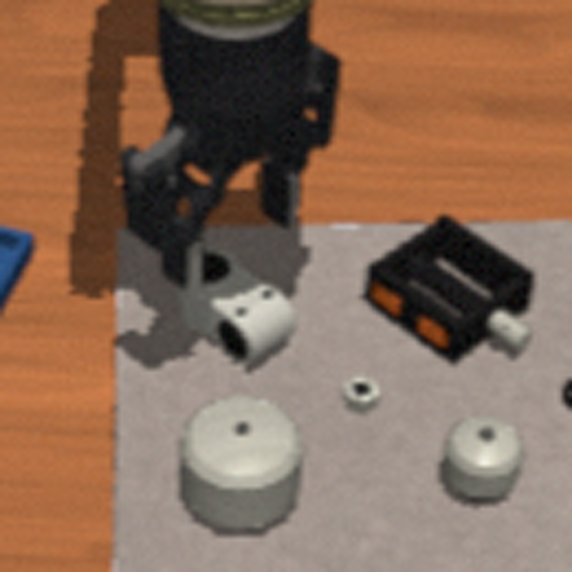

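Both fingers straddle the stem, tips at about (195,290) and (285,225) in the crop. Next: lower by 20 mm and close.

```bash
python3 -m inch '{"grip":[60,60,60,120,255],"delta_pos":[[0.010,0,-0.002],[0.010,0,0],[0,0,0],[0,0,0],[0,0,0]],"twist":[[0,0,0],[0,0,0],[0,0,0],[0,0,0],[0,0,0]]}'
python3 -m inch '{"grip":[255,255,255,255,255],"delta_pos":[[0,0,0],[0,0,0],[0,0,0],[0,0,0],[0,0,0]],"twist":[[0,0,0],[0,0,0],[0,0,0],[0,0,0],[0,0,0]]}';  python3 go.py 487 70 12 -41.5 1
```

```text
time_s: 4.78
tool_pos: [0.488, 0.0699, 0.0129]
eef_rot: [0.645, 0.29, -0.645, 0.29]
force: [0.8, -0.3, -0.9]
width: 0.0294
time_s: 5.4
tool_pos: [0.4877, 0.0699, 0.0126]
eef_rot: [-0.645, -0.29, 0.645, -0.29]
force: [0.6, 0.8, -0.5]
width: -0.0
t 5.4 pos [487.7  69.9  12.6] jawyaw -41.6 down [-0.  0. -1.] q [0.04 0.03 1.96 0.   1.15 0.76] F [ 0.6  0.8 -0.5] w -0.0
twist total [-0.002  0.     0.   ] shift in present axes mm [ 0.6 -0.6  0.4]
 row [ 0.6 -0.6  0.4] [-0.002  0.     0.   ]
```

```bash
python3 - <<'E'
from h import *
S=ctrl.camera("scene");T=ctrl.camera("top")
a=crop(S,240,160,340,270,4.4,"pics/g3s.png");b=crop(T,200,180,300,290,4.4,"pics/g3t.png")
cv2.imwrite("pics/g3.png",cv2.resize(np.hstack([a,b]),None,fx=.9,fy=.9))
E
```

```text
(no output)
```

View pics/g3.png

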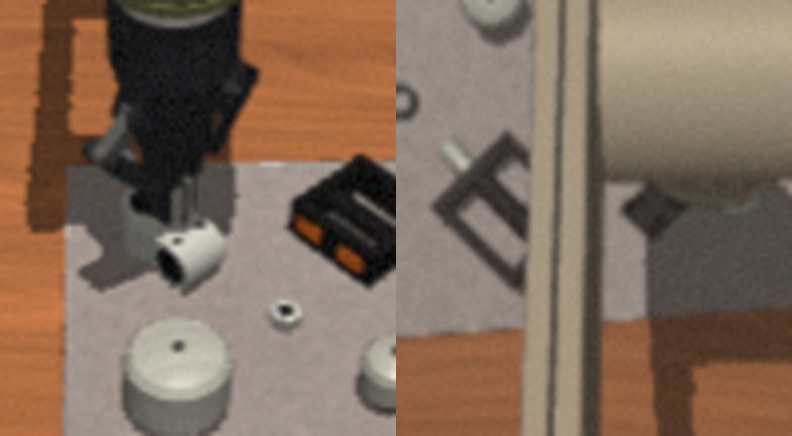

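```bash
python3 - <<'E'
from h import *
S=ctrl.camera("scene");T=ctrl.camera("top")
for z in(12.6,20,30,40,50): print(z,p(S,[.4877+.0007,.0699+.0016,z/1000]).round(1),p(T,[.4884,.0683,z/1000]).round(1))
a=cv2.resize(S["img"][180:240,255:315,::-1],None,fx=9,fy=9,interpolation=cv2.INTER_CUBIC);cv2.imwrite("pics/g4.png",a)
E
```

```text
12.6 [[282.9 222.9]] [[279.  221.4]]
20 [[282.9 220.8]] [[279.  221.1]]
30 [[283. 218.]] [[279.  220.7]]
40 [[283.  215.1]] [[279.1 220.2]]
50 [[283.  212.1]] [[279.1 219.8]]
```

View pics/g4.png

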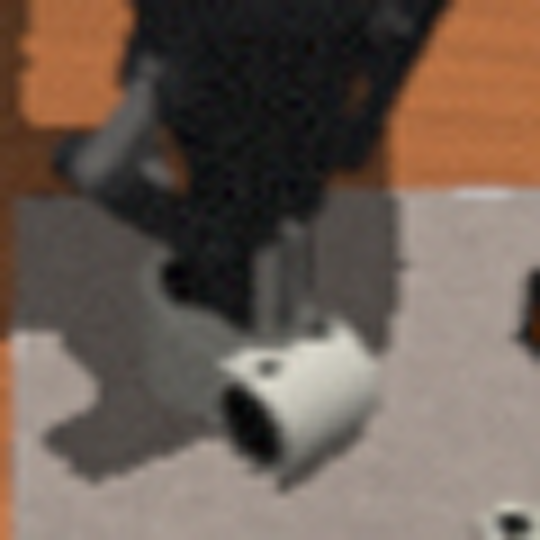

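The fingers shut on top of the stem: tips at about px (284,216), which lies at z≈37 mm, although the reported TCP z is 12.6. The stem didn't move and no force was felt. So the real tips stand about 25 mm higher than reported. I'll open and lower with checks.

```bash
python3 -m inch '{"grip":[60,60,60,60,60],"delta_pos":[[-0.005,0,0],[0,0,0],[0,0,0],[0,0,0],[0,0,0]],"twist":[[0,0,0],[0,0,0],[0,0,0],[0,0,0],[0,0,0]]}'
python3 -m inch '{"grip":[60,60,60,60,60],"delta_pos":[[0.005,0,0],[0.006,0,0],[0.006,0,0],[0,0,0],[0,0,0]],"twist":[[0,0,0],[0,0,0],[0,0,0],[0,0,0],[0,0,0]]}';  python3 go.py 487 70 -12 -41.5 1
python3 - <<'E'
from h import *
S=ctrl.camera("scene")
a=cv2.resize(S["img"][180:240,250:310,::-1],None,fx=9,fy=9,interpolation=cv2.INTER_CUBIC);cv2.imwrite("pics/g5.png",a)
E
```

```text
time_s: 6.22
tool_pos: [0.4876, 0.0699, 0.0175]
eef_rot: [-0.645, -0.29, 0.645, -0.29]
force: [0.1, -0.6, 0.2]
width: 0.0654
time_s: 6.85
tool_pos: [0.4877, 0.0699, 0.0006]
eef_rot: [-0.645, -0.29, 0.645, -0.29]
force: [-0.6, 0.1, -0.2]
width: 0.0655
t 6.85 pos [487.7  69.9   0.6] jawyaw -41.6 down [-0.  0. -1.] q [0.04 0.05 1.97 0.   1.12 0.76] F [-0.6  0.1 -0.2] w 65.5
twist total [-0.002  0.     0.   ] shift in present axes mm [12.6 -0.6  0.5]
 row [12.6 -0.6  0.5] [-0.002  0.     0.   ]
```

View pics/g5.png

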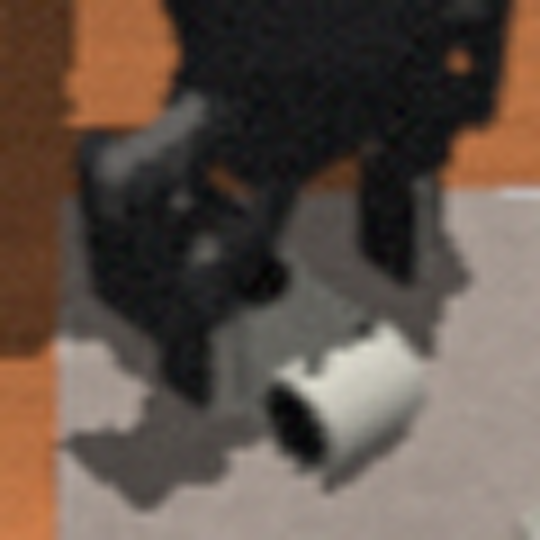

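```bash
python3 -m inch '{"grip":[60,60,60,120,255],"delta_pos":[[0.006,0,0],[0.006,0,0],[0,0,0],[0,0,0],[0,0,0]],"twist":[[0,0,0],[0,0,0],[0,0,0],[0,0,0],[0,0,0]]}'
python3 -m inch '{"grip":[255,255,255,255,255],"delta_pos":[[0,0,0],[0,0,0],[0,0,0],[0,0,0],[0,0,0]],"twist":[[0,0,0],[0,0,0],[0,0,0],[0,0,0],[0,0,0]]}';  python3 go.py 487 70 -12 -41.5 1
python3 - <<'E'
from h import *
S=ctrl.camera("scene")
a=cv2.resize(S["img"][180:240,250:310,::-1],None,fx=9,fy=9,interpolation=cv2.INTER_CUBIC);cv2.imwrite("pics/g6.png",a)
E
```

```text
time_s: 7.52
tool_pos: [0.4883, 0.07, -0.0109]
eef_rot: [0.645, 0.29, -0.645, 0.29]
force: [1.1, 0.6, -1.1]
width: 0.0328
time_s: 8.15
tool_pos: [0.4883, 0.07, -0.011]
eef_rot: [0.645, 0.29, -0.645, 0.29]
force: [-0.7, -0.1, 5.4]
width: 0.0328
t 8.15 pos [488.3  70.  -11. ] jawyaw -41.6 down [ 0.001  0.    -1.   ] q [0.04 0.07 1.97 0.   1.1  0.76] F [-0.7 -0.1  5.4] w 32.8
twist total [-0.002 -0.001 -0.001] shift in present axes mm [ 1.  -0.9  0.8]
 row [ 1.  -0.9  0.8] [-0.002 -0.001 -0.001]
```

View pics/g6.png

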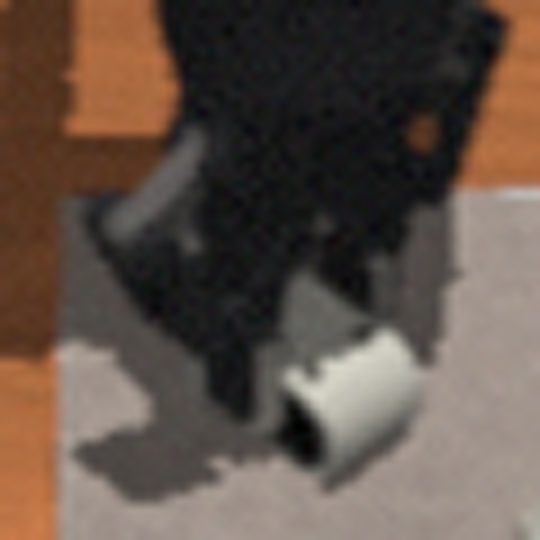

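Gripped, width 32.8 mm. Lifting.

```bash
python3 -m inch '{"grip":[255,255,255,255,255],"delta_pos":[[-0.015,0,0],[-0.030,0,0],[-0.040,0,0],[-0.040,0,0],[0,0,0]],"twist":[[0,0,0],[0,0,0],[0,0,0],[0,0,0],[0,0,0]]}';  python3 go.py 477 -132 110 -105 
python3 - <<'E'
from h import *
S=ctrl.camera("scene")
print([ (z,p(S,[.5045+.0007,.0554+.0016,z/1000]).round(1)) for z in (5,10,15,20)])
crop(S,220,110,350,240,4.4,"pics/g7.png")
E
```

```text
time_s: 8.82
tool_pos: [0.4902, 0.07, 0.1179]
eef_rot: [0.647, 0.289, -0.643, 0.291]
force: [0.5, -0.4, -2.2]
width: 0.0327
t 8.82 pos [490.2  70.  117.9] jawyaw -41.6 down [ 0.007  0.    -1.   ] q [ 0.04 -0.1   1.89 -0.    1.35  0.76] F [ 0.5 -0.4 -2.2] w 32.7
twist total [ 1.107 -0.007 -0.002] shift in present axes mm [  7.8 124.2 159.9]
 row [ 1.6 24.8 32. ] [ 0.221 -0.001 -0.   ]
 row [ 1.6 31.3 25.7] [ 0.221 -0.001 -0.   ]
 row [ 1.6 36.1 18.3] [ 0.221 -0.001 -0.   ]
 row [ 1.6 39.3  9.9] [ 0.221 -0.001 -0.   ]
 row [ 1.6 40.5  1. ] [ 0.221 -0.001 -0.   ]
[(5, array([[276.6, 229.7]])), (10, array([[276.6, 228.3]])), (15, array([[276.6, 226.9]])), (20, array([[276.6, 225.4]]))]
```

View pics/g7.png

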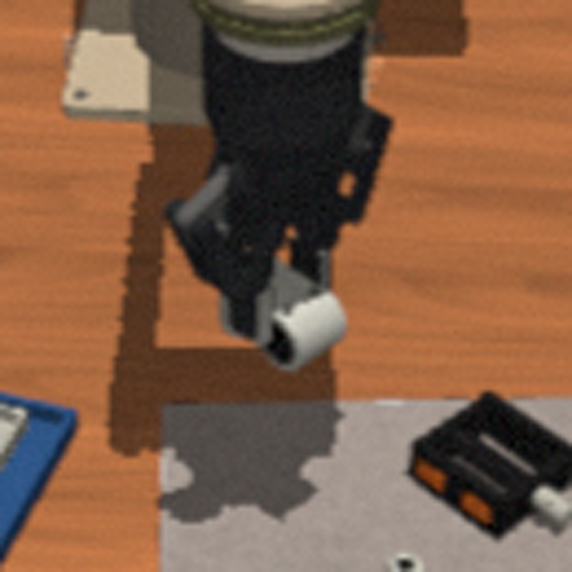

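Stem held level, at crop (300,320). Moving over the oblong dish while turning.

```bash
python3 go.py 480 -133 100 -105 10
```

```text
t 8.88 pos [488.7  70.  115.4] jawyaw -41.6 down [ 0.003  0.    -1.   ] q [ 0.04 -0.1   1.89 -0.    1.35  0.76] F [-0.6 -0.1 -1.4] w 32.5
twist total [ 1.107e+00 -3.000e-03 -1.000e-03] shift in present axes mm [ 15.4 128.2 157.6]
 row [ 1.5 12.8 15.8] [ 0.111 -0.    -0.   ]
 row [ 1.5 14.5 14.2] [ 0.111 -0.    -0.   ]
 row [ 1.5 16.  12.6] [ 0.111 -0.    -0.   ]
 row [ 1.5 17.3 10.7] [ 0.111 -0.    -0.   ]
 row [ 1.5 18.3  8.7] [ 0.111 -0.    -0.   ]
 row [ 1.5 19.2  6.7] [ 0.111 -0.    -0.   ]
 row [ 1.5 19.8  4.5] [ 0.111 -0.    -0.   ]
 row [ 1.5 20.2  2.3] [ 0.111 -0.    -0.   ]
 row [ 1.5 20.3  0. ] [ 0.111 -0.    -0.   ]
 row [ 1.5 20.2 -2.2] [ 0.111 -0.    -0.   ]
```

```bash
python3 -m inch '{"grip":[255,255,255,255,255],"delta_pos":[[0,0.013,0.016],[0,0.0145,0.014],[0,0.016,0.0125],[0,0.017,0.011],[0,0.018,0.009]],"twist":[[0.11,0,0],[0.11,0,0],[0.11,0,0],[0.11,0,0],[0.11,0,0]]}'
python3 -m inch '{"grip":[255,255,255,255,255],"delta_pos":[[0,0.019,0.0065],[0,0.020,0.0045],[0,0.020,0.002],[0,0.020,0],[0,0.020,-0.002]],"twist":[[0.11,0,0],[0.11,0,0],[0.11,0,0],[0.11,0,0],[0.11,0,0]]}'; python3 go.py 480 -133 60 -105 1
```

```text
time_s: 9.5
tool_pos: [0.4812, -0.0318, 0.1115]
eef_rot: [-0.698, -0.103, 0.701, -0.102]
force: [0.4, -0.4, -1.4]
width: 0.033
time_s: 10.12
tool_pos: [0.4778, -0.1321, 0.1115]
eef_rot: [-0.7, 0.091, 0.703, 0.092]
force: [0.5, -0.1, -1.0]
width: 0.0328
t 10.12 pos [ 477.8 -132.1  111.5] jawyaw -104.8 down [-0.004  0.001 -1.   ] q [-0.37 -0.09  1.88  0.    1.35  1.46] F [ 0.5 -0.1 -1. ] w 32.8
twist total [0.003 0.004 0.   ] shift in present axes mm [51.5  0.3 -2.6]
 row [51.5  0.3 -2.6] [0.003 0.004 0.   ]
```

```bash
python3 -m inch '{"grip":[255,255,255,255,255],"delta_pos":[[0.020,0,-0.002],[0.025,0,0],[0.025,0,0],[0.020,0,0],[0,0,0]],"twist":[[0,0.002,0],[0,0.002,0],[0,0,0],[0,0,0],[0,0,0]]}'; python3 go.py 480 -133 -5 -105 1
python3 - <<'E'
from h import *
S=ctrl.camera("scene")
crop(S,110,140,240,260,4.6,"pics/p3.png")
E
```

```text
time_s: 10.75
tool_pos: [0.4782, -0.1314, 0.0201]
eef_rot: [-0.7, 0.09, 0.702, 0.09]
force: [-0.2, 0.2, -1.6]
width: 0.0331
t 10.75 pos [ 478.2 -131.4   20.1] jawyaw -104.6 down [-0.003  0.002 -1.   ] q [-0.37  0.03  1.95  0.    1.17  1.45] F [-0.2  0.2 -1.6] w 33.1
twist total [0.007 0.003 0.001] shift in present axes mm [25.1  1.1 -2.3]
 row [25.1  1.1 -2.3] [0.007 0.003 0.001]
```

View pics/p3.png

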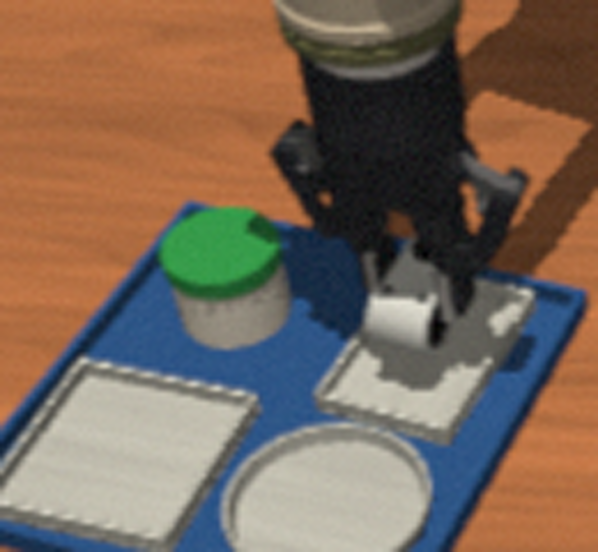

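The stem is over the dish, lengthwise. Finishing the descent.

```bash
python3 -m inch '{"grip":[255,255,255,255,255],"delta_pos":[[0.008,0.001,-0.002],[0.008,0,0],[0.006,0,0],[0.002,0,0],[0,0,0]],"twist":[[0.003,0,0],[0.003,0,0],[0,0,0],[0,0,0],[0,0,0]]}'; python3 go.py 480 -133 -6 -105 1
python3 - <<'E'
from h import *
S=ctrl.camera("scene")
crop(S,150,160,240,250,6,"pics/p4.png")
E
```

```text
time_s: 11.42
tool_pos: [0.4833, -0.1342, -0.0005]
eef_rot: [0.702, -0.092, -0.7, -0.092]
force: [-0.4, -0.3, -1.6]
width: 0.0324
t 11.43 pos [ 483.3 -134.2   -0.5] jawyaw -105.0 down [ 0.004 -0.001 -1.   ] q [-0.37  0.07  1.95  0.    1.12  1.46] F [-0.4 -0.3 -1.6] w 32.4
twist total [ 0.001 -0.004  0.   ] shift in present axes mm [ 5.5 -0.3  3.5]
 row [ 5.5 -0.3  3.5] [ 0.001 -0.004  0.   ]
```

View pics/p4.png

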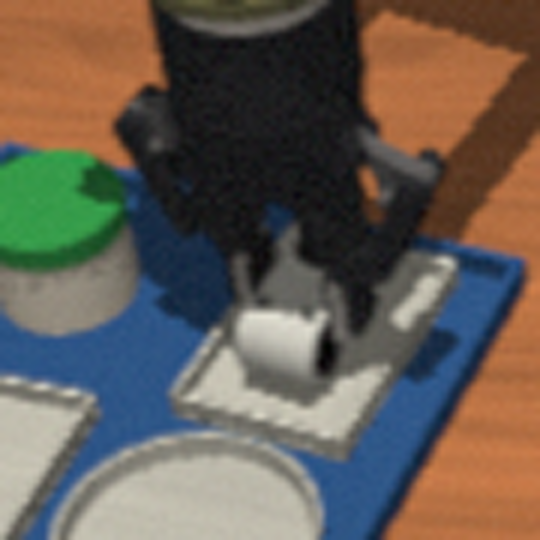

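```bash
python3 -m inch '{"grip":[255,255,255,255,255],"delta_pos":[[0.002,0,0.001],[0.0015,0,0],[0,0,0],[0,0,0],[0,0,0]],"twist":[[0,0,0],[0,0,0],[0,0,0],[0,0,0],[0,0,0]]}'; python3 go.py 480 -133 -6 -105 1
```

```text
time_s: 12.1
tool_pos: [0.4825, -0.134, -0.0038]
eef_rot: [0.703, -0.092, -0.7, -0.092]
force: [0.1, 0.2, -0.8]
width: 0.0327
t 12.1 pos [ 482.5 -134.    -3.8] jawyaw -105.0 down [ 0.004 -0.001 -1.   ] q [-0.37  0.07  1.95  0.    1.11  1.46] F [ 0.1  0.2 -0.8] w 32.7
twist total [ 0.001 -0.004  0.   ] shift in present axes mm [ 2.2 -0.3  2.7]
 row [ 2.2 -0.3  2.7] [ 0.001 -0.004  0.   ]
```

```bash
python3 -m inch '{"grip":[255,255,255,255,255],"delta_pos":[[0,0,0.0025],[0.001,0,0],[0.001,0,0],[0,0,0],[0,0,0]],"twist":[[0,-0.004,0],[0,0,0],[0,0,0],[0,0,0],[0,0,0]]}'; python3 go.py 480 -133 -6 -105 1
```

```text
time_s: 12.72
tool_pos: [0.48, -0.1333, -0.0059]
eef_rot: [-0.701, 0.092, 0.701, 0.092]
force: [-0.1, -0.1, -1.6]
width: 0.0329
t 12.72 pos [ 480.  -133.3   -5.9] jawyaw -105.0 down [-0.  0. -1.] q [-0.37  0.07  1.96  0.    1.11  1.46] F [-0.1 -0.1 -1.6] w 32.9
twist total [0.001 0.    0.   ] shift in present axes mm [ 0.1 -0.3  0.1]
 row [ 0.1 -0.3  0.1] [0.001 0.    0.   ]
```

```bash
python3 -m inch '{"grip":[255,255,255,255,255],"delta_pos":[[0.001,0,0],[0,0,0],[0,0,0],[0,0,0],[0,0,0]],"twist":[[0,0,0],[0,0,0],[0,0,0],[0,0,0],[0,0,0]]}' | grep -E "pos|force"; python3 -m inch '{"grip":[255,255,255,255,255],"delta_pos":[[0.001,0,0],[0,0,0],[0,0,0],[0,0,0],[0,0,0]],"twist":[[0,0,0],[0,0,0],[0,0,0],[0,0,0],[0,0,0]]}' | grep -E "pos|force"
```

```text
tool_pos: [0.4801, -0.1333, -0.0061]
force: [-5.3, 1.2, 9.0]
tool_pos: [0.4801, -0.1333, -0.0061]
force: [-10.3, 3.9, 20.8]
```

Floor contact felt. I'll ease up 1.5 mm, open part-way, and rise.

```bash
python3 -m inch '{"grip":[255,128,128,128,128],"delta_pos":[[-0.0015,0,0],[0,0,0],[0,0,0],[0,0,0],[0,0,0]],"twist":[[0,0,0],[0,0,0],[0,0,0],[0,0,0],[0,0,0]]}'; python3 -m inch '{"grip":[128,128,128,128,60],"delta_pos":[[-0.005,0,0],[-0.015,0,0],[-0.030,0,0],[-0.040,0,0],[-0.040,0,0]],"twist":[[0,0,0],[0,0,0],[0,0,0],[0,0,0],[0,0,0]]}'; python3 go.py 568.4 327 80 128 10
python3 - <<'E'
from h import *
S=ctrl.camera("scene")
crop(S,110,140,240,260,4.6,"pics/p5.png")
E
```

```text
time_s: 14.6
tool_pos: [0.48, -0.1333, -0.0065]
eef_rot: [-0.701, 0.092, 0.701, 0.092]
force: [0.4, 0.9, -0.8]
width: 0.0426
time_s: 15.22
tool_pos: [0.4801, -0.1333, 0.126]
eef_rot: [0.701, -0.092, -0.701, -0.092]
force: [-0.2, -0.1, 0.2]
width: 0.0594
t 15.22 pos [ 480.1 -133.3  126. ] jawyaw -105.0 down [ 0.001 -0.    -1.   ] q [-0.37 -0.1   1.86  0.    1.37  1.46] F [-0.2 -0.1  0.2] w 59.4
twist total [-0.924 -0.001 -0.001] shift in present axes mm [  46.  -467.5   33.6]
 row [  4.6 -46.8   3.4] [-0.092 -0.    -0.   ]
 row [  4.6 -46.9  -1. ] [-0.092 -0.    -0.   ]
 row [  4.6 -46.6  -5.3] [-0.092 -0.    -0.   ]
 row [  4.6 -45.9  -9.6] [-0.092 -0.    -0.   ]
 row [  4.6 -44.8 -13.8] [-0.092 -0.    -0.   ]
 row [  4.6 -43.3 -17.8] [-0.092 -0.    -0.   ]
 row [  4.6 -41.5 -21.8] [-0.092 -0.    -0.   ]
 row [  4.6 -39.3 -25.5] [-0.092 -0.    -0.   ]
 row [  4.6 -36.8 -29. ] [-0.092 -0.    -0.   ]
 row [  4.6 -34.  -32.3] [-0.092 -0.    -0.   ]
```

View pics/p5.png

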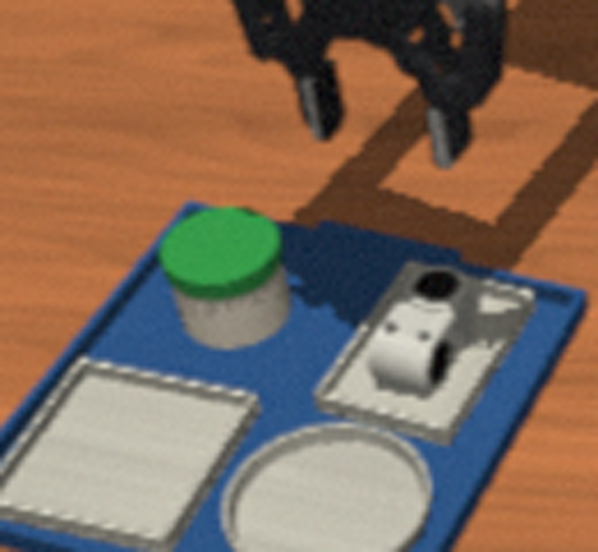

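The stem stands upright and lengthwise in the oblong dish, crop (415,330). Now the pedal.

```bash
python3 -m inch '{"grip":[60,45,45,45,45],"delta_pos":[[0,-0.047,0.003],[0,-0.047,-0.001],[0,-0.047,-0.005],[0,-0.046,-0.010],[0,-0.045,-0.014]],"twist":[[-0.092,0,0],[-0.092,0,0],[-0.092,0,0],[-0.092,0,0],[-0.092,0,0]]}'; python3 -m inch '{"grip":[45,45,45,45,45],"delta_pos":[[0.005,-0.043,-0.018],[0.005,-0.0415,-0.022],[0.010,-0.039,-0.0255],[0.010,-0.037,-0.029],[0.010,-0.034,-0.032]],"twist":[[-0.092,0,0],[-0.092,0,0],[-0.092,0,0],[-0.092,0,0],[-0.092,0,0]]}'; python3 go.py 568.4 327 40 128 1
python3 - <<'E'
from h import *
S=ctrl.camera("scene");T=ctrl.camera("top")
crop(S,330,150,460,280,4.4,"pics/q1.png")
crop(T,130,140,260,270,3.4,"pics/q1t.png")
E
```

```text
time_s: 15.9
tool_pos: [0.5258, 0.0995, 0.1249]
eef_rot: [0.704, 0.071, -0.703, 0.071]
force: [0.2, -0.2, -0.9]
width: 0.0701
time_s: 16.52
tool_pos: [0.5708, 0.3292, 0.0845]
eef_rot: [0.669, 0.23, -0.668, 0.23]
force: [1.1, -0.5, 0.4]
width: 0.0704
t 16.52 pos [570.8 329.2  84.5] jawyaw -52.1 down [ 0.001  0.001 -1.   ] q [ 0.45  0.37  1.44 -0.    1.34  1.35] F [ 1.1 -0.5  0.4] w 70.4
twist total [-0.001 -0.001 -0.   ] shift in present axes mm [44.5  0.3  3.3]
 row [44.5  0.3  3.3] [-0.001 -0.001 -0.   ]
```

View pics/q1.png

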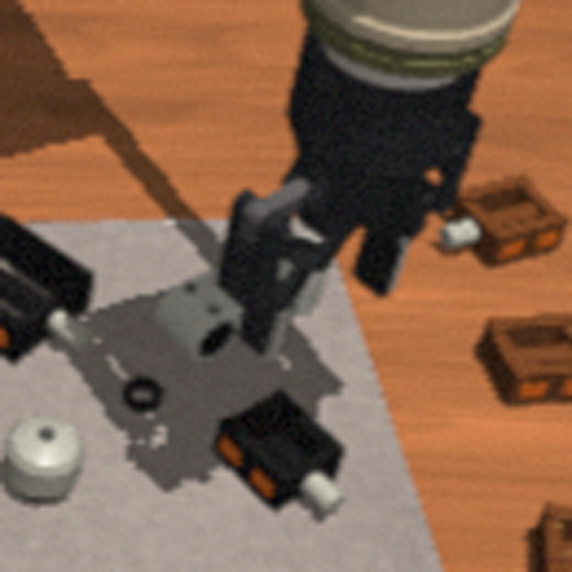

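View pics/q1t.png

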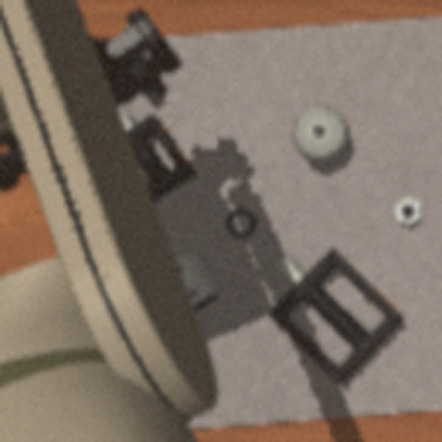

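The jaws line up with the pedal's flat sides, crop (280,450). Going down.

```bash
python3 -m inch '{"grip":[45,45,45,45,45],"delta_pos":[[0.020,0,0.003],[0.025,0,0],[0.025,0,0],[0.012,0,0],[0,0,0]],"twist":[[0,0,0],[0,0,0],[0,0,0],[0,0,0],[0,0,0]]}'; python3 go.py 568.4 327 -17 128 1
python3 - <<'E'
from h import *
S=ctrl.camera("scene");T=ctrl.camera("top")
crop(S,360,190,440,280,6,"pics/q2.png")
E
```

```text
time_s: 17.25
tool_pos: [0.567, 0.3243, 0.0005]
eef_rot: [-0.668, -0.228, 0.67, -0.228]
force: [-0.4, -1.0, -0.4]
width: 0.0701
t 17.25 pos [5.670e+02 3.243e+02 5.000e-01] jawyaw -52.3 down [-0.002 -0.001 -1.   ] q [ 0.44  0.45  1.5  -0.    1.2   1.35] F [-0.4 -1.  -0.4] w 70.1
twist total [-0.006  0.002  0.   ] shift in present axes mm [17.5 -1.3 -2.8]
 row [17.5 -1.3 -2.8] [-0.006  0.002  0.   ]
```

View pics/q2.png

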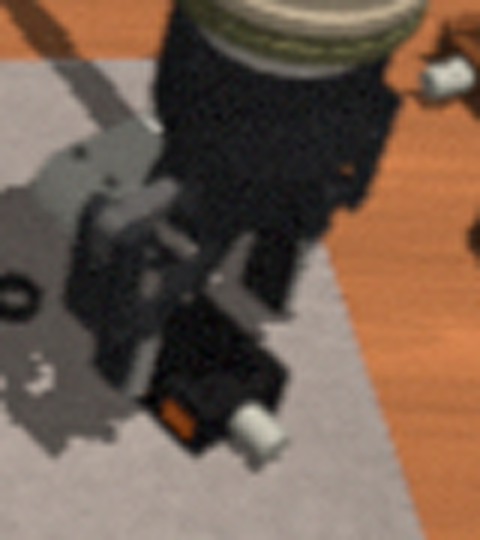

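```bash
python3 -m inch '{"grip":[45,45,45,45,45],"delta_pos":[[0.008,0,0],[0.007,0,0],[0.002,0,0],[0,0,0],[0,0,0]],"twist":[[0,0,0],[0,0,0],[0,0,0],[0,0,0],[0,0,0]]}'; python3 go.py 568.4 327 -17 128 1
python3 - <<'E'
from h import *
S=ctrl.camera("scene");T=ctrl.camera("top")
crop(S,360,190,440,280,6,"pics/q3.png")
E
```

```text
time_s: 17.98
tool_pos: [0.568, 0.3257, -0.0152]
eef_rot: [0.669, 0.229, -0.669, 0.229]
force: [0.5, -0.3, 0.2]
width: 0.0703
t 17.98 pos [568.  325.7 -15.2] jawyaw -52.3 down [ 0.  0. -1.] q [0.44 0.47 1.5  0.   1.17 1.35] F [ 0.5 -0.3  0.2] w 70.3
twist total [-0.004 -0.    -0.   ] shift in present axes mm [ 1.8 -0.8 -1.1]
 row [ 1.8 -0.8 -1.1] [-0.004 -0.    -0.   ]
```

View pics/q3.png

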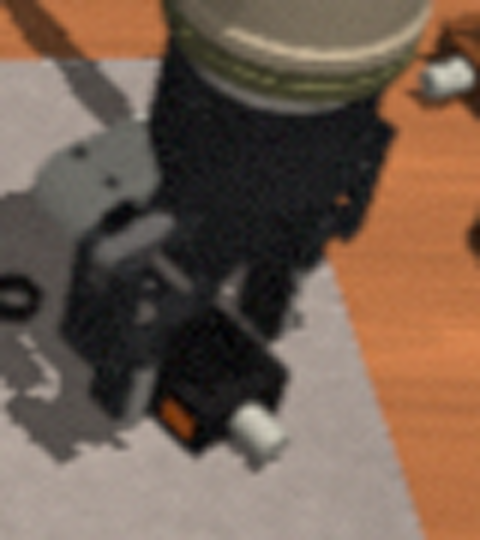

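```bash
python3 -m inch '{"grip":[45,100,255,255,255],"delta_pos":[[0.001,0,-0.001],[0,0,0],[0,0,0],[0,0,0],[0,0,0]],"twist":[[0,0,0],[0,0,0],[0,0,0],[0,0,0],[0,0,0]]}';python3 -m inch '{"grip":[255,255,255,255,255],"delta_pos":[[0,0,0],[0,0,0],[0,0,0],[0,0,0],[0,0,0]],"twist":[[0,0,0],[0,0,0],[0,0,0],[0,0,0],[0,0,0]]}'; python3 go.py 568.4 327 -17 128 1
python3 - <<'E'
from h import *
S=ctrl.camera("scene");T=ctrl.camera("top")
crop(S,360,190,440,280,6,"pics/q4.png")
E
```

```text
time_s: 18.7
tool_pos: [0.569, 0.3264, -0.016]
eef_rot: [0.669, 0.229, -0.669, 0.229]
force: [-0.3, 0.1, 2.7]
width: 0.0425
time_s: 19.32
tool_pos: [0.569, 0.3264, -0.016]
eef_rot: [0.669, 0.229, -0.669, 0.229]
force: [-0.8, 0.8, 4.7]
width: 0.0423
t 19.32 pos [569.  326.4 -16. ] jawyaw -52.3 down [ 0.001  0.    -1.   ] q [0.44 0.47 1.5  0.   1.17 1.35] F [-0.8  0.8  4.7] w 42.3
twist total [-0.004 -0.001 -0.   ] shift in present axes mm [ 1.  -0.9  0.1]
 row [ 1.  -0.9  0.1] [-0.004 -0.001 -0.   ]
```

View pics/q4.png

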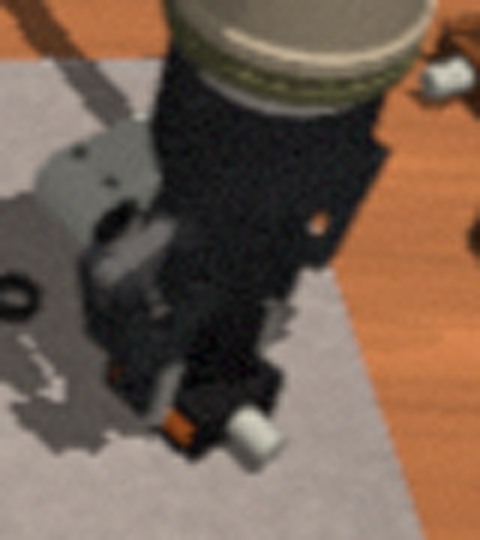

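Gripped at 42.3 mm. Lifting, then carrying to the square dish.

```bash
python3 -m inch '{"grip":[255,255,255,255,255],"delta_pos":[[-0.015,0,0],[-0.030,0,0],[-0.040,0,0],[-0.040,0,0],[0,0,0]],"twist":[[0,0,0],[0,0,0],[0,0,0],[0,0,0],[0,0,0]]}';  python3 go.py 553.8 -272.3 100 -101 15
python3 - <<'E'
from h import *
S=ctrl.camera("scene")
crop(S,340,110,470,260,4,"pics/q5.png")
E
```

```text
time_s: 20.05
tool_pos: [0.5712, 0.3274, 0.114]
eef_rot: [0.672, 0.229, -0.666, 0.228]
force: [-0.2, 0.8, -0.7]
width: 0.0428
t 20.05 pos [571.2 327.4 114. ] jawyaw -52.3 down [ 0.007  0.003 -1.   ] q [ 0.44  0.33  1.42 -0.    1.38  1.35] F [-0.2  0.8 -0.7] w 42.8
twist total [ 0.851 -0.008  0.002] shift in present axes mm [ 11.9 463.5 381. ]
 row [ 0.8 30.9 25.4] [ 0.057 -0.001  0.   ]
 row [ 0.8 32.3 23.6] [ 0.057 -0.001  0.   ]
 row [ 0.8 33.6 21.7] [ 0.057 -0.001  0.   ]
 row [ 0.8 34.8 19.8] [ 0.057 -0.001  0.   ]
 row [ 0.9 35.8 17.8] [ 0.057 -0.001  0.   ]
 row [ 0.9 36.8 15.7] [ 0.057 -0.001  0.   ]
 row [ 0.9 37.6 13.6] [ 0.057 -0.001  0.   ]
 row [ 0.9 38.3 11.5] [ 0.057 -0.001  0.   ]
 row [ 0.9 38.9  9.3] [ 0.057 -0.001  0.   ]
 row [ 0.9 39.4  7.1] [ 0.057 -0.001  0.   ]
 row [ 0.9 39.7  4.8] [ 0.057 -0.001  0.   ]
 row [ 0.9 39.9  2.6] [ 0.057 -0.001  0.   ]
 row [ 0.9 40.   0.3] [ 0.057 -0.001  0.   ]
 row [ 0.9 39.9 -2. ] [ 0.057 -0.001  0.   ]
 row [ 0.9 39.8 -4.2] [ 0.057 -0.001  0.   ]
```

View pics/q5.png

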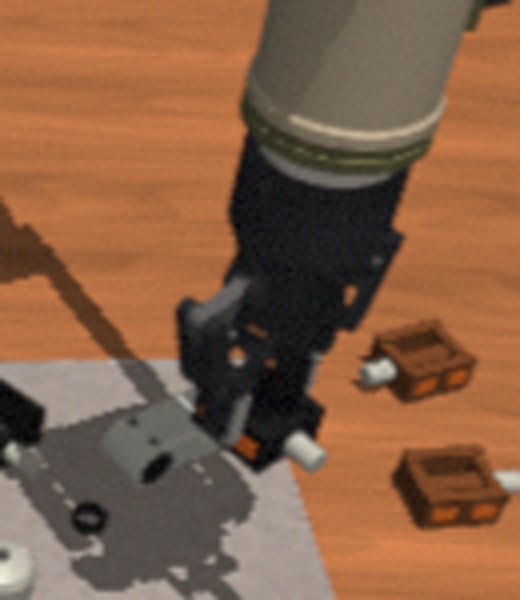

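Pedal held level, at crop (270,430). Carrying it over.

```bash
python3 -m inch '{"grip":[255,255,255,255,255],"delta_pos":[[0,0.031,0.025],[0,0.032,0.0235],[0,0.034,0.0215],[0,0.035,0.020],[0,0.036,0.018]],"twist":[[0.057,0,0],[0.057,0,0],[0.057,0,0],[0.057,0,0],[0.057,0,0]]}'
python3 -m inch '{"grip":[255,255,255,255,255],"delta_pos":[[0,0.037,0.0155],[0,0.0375,0.0135],[0,0.038,0.0115],[0,0.039,0.009],[0,0.039,0.007]],"twist":[[0.057,0,0],[0.057,0,0],[0.057,0,0],[0.057,0,0],[0.057,0,0]]}';  python3 go.py 553.8 -272.3 100 -101 5
```

```text
time_s: 20.72
tool_pos: [0.5615, 0.1244, 0.1066]
eef_rot: [-0.694, -0.131, 0.696, -0.131]
force: [0.1, 0.4, -1.1]
width: 0.0427
time_s: 21.35
tool_pos: [0.5559, -0.0742, 0.1066]
eef_rot: [-0.705, -0.031, 0.708, -0.03]
force: [1.1, 0.4, -1.4]
width: 0.0429
t 21.35 pos [555.9 -74.2 106.6] jawyaw -85.0 down [-0.003  0.001 -1.   ] q [-0.22  0.1   1.71 -0.    1.34  1.26] F [ 1.1  0.4 -1.4] w 42.9
twist total [0.279 0.004 0.001] shift in present axes mm [  6.5 197.1  19.2]
 row [ 1.3 39.4  3.8] [0.056 0.001 0.   ]
 row [ 1.3 39.6  1.6] [0.056 0.001 0.   ]
 row [ 1.3 39.6 -0.6] [0.056 0.001 0.   ]
 row [ 1.3 39.5 -2.8] [0.056 0.001 0.   ]
 row [ 1.3 39.3 -5. ] [0.056 0.001 0.   ]
```

```bash
python3 -m inch '{"grip":[255,255,255,255,255],"delta_pos":[[0,0.0395,0.004],[0,0.0395,0.0015],[0,0.0395,-0.0005],[0,0.0395,-0.003],[0,0.0395,-0.005]],"twist":[[0.056,0,0],[0.056,0,0],[0.056,0,0],[0.056,0,0],[0.056,0,0]]}'
python3 -m inch '{"grip":[255,255,255,255,255],"delta_pos":[[0.015,0,0],[0.025,0,0],[0.025,0,0],[0.015,0,0],[0,0,0]],"twist":[[0,0,0],[0,0,0],[0,0,0],[0,0,0],[0,0,0]]}';  python3 go.py 553.8 -272.3 -8 -101 1
python3 - <<'E'
from h import *
S=ctrl.camera("scene")
crop(S,95,140,245,285,4,"pics/q6.png")
E
```

```text
time_s: 21.98
tool_pos: [0.5545, -0.2719, 0.1064]
eef_rot: [-0.703, 0.068, 0.705, 0.069]
force: [-0.1, -0.5, -1.0]
width: 0.0425
time_s: 22.6
tool_pos: [0.5543, -0.2698, 0.0261]
eef_rot: [-0.702, 0.067, 0.705, 0.068]
force: [1.1, -0.4, -0.9]
width: 0.0428
t 22.6 pos [ 554.3 -269.8   26.1] jawyaw -100.9 down [-0.004  0.003 -1.   ] q [-0.54  0.33  1.6   0.    1.22  1.22] F [ 1.1 -0.4 -0.9] w 42.8
twist total [0.001 0.004 0.002] shift in present axes mm [34.1  2.6 -0.2]
 row [34.1  2.6 -0.2] [0.001 0.004 0.002]
```

View pics/q6.png

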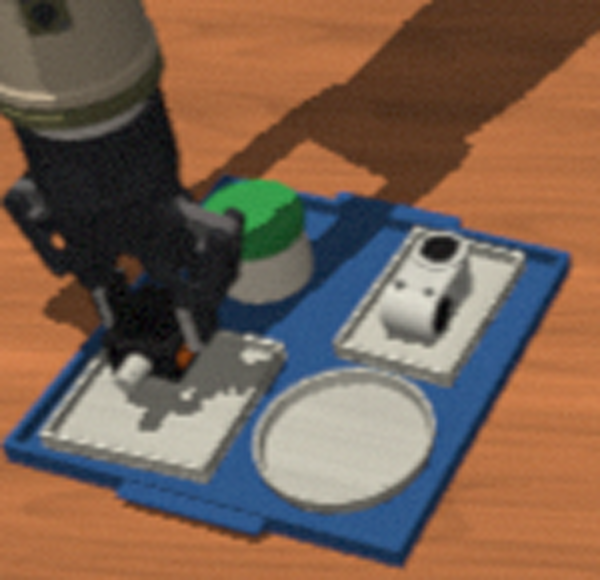

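```bash
python3 -m inch '{"grip":[255,255,255,255,255],"delta_pos":[[0.010,0.001,0],[0.010,0,0],[0.008,0,0],[0.002,0,0],[0,0,0]],"twist":[[0,0,0],[0,0,0],[0,0,0],[0,0,0],[0,0,0]]}'; python3 -m inch '{"grip":[255,255,255,255,255],"delta_pos":[[0.001,0,0],[0,0,0],[0,0,0],[0,0,0],[0,0,0]],"twist":[[0,0,0],[0,0,0],[0,0,0],[0,0,0],[0,0,0]]}';  python3 go.py 553.8 -272.3 -11 -101 1
```

```text
time_s: 23.28
tool_pos: [0.5557, -0.2724, -0.0016]
eef_rot: [-0.704, 0.067, 0.704, 0.068]
force: [-0.0, 0.5, -1.0]
width: 0.0426
time_s: 23.9
tool_pos: [0.5558, -0.2724, -0.0024]
eef_rot: [0.704, -0.068, -0.704, -0.067]
force: [-0.1, 0.1, -1.0]
width: 0.0425
t 23.9 pos [ 555.8 -272.4   -2.4] jawyaw -101.0 down [ 0. -0. -1.] q [-0.54  0.37  1.61  0.    1.17  1.22] F [-0.1  0.1 -1. ] w 42.5
twist total [ 0.001 -0.    -0.   ] shift in present axes mm [8.6 0.3 2. ]
 row [8.6 0.3 2. ] [ 0.001 -0.    -0.   ]
```

```bash
python3 -m inch '{"grip":[255,255,255,255,255],"delta_pos":[[0.003,0,0.002],[0.003,0,0],[0.0015,0,0],[0,0,0],[0,0,0]],"twist":[[0,0,0],[0,0,0],[0,0,0],[0,0,0],[0,0,0]]}'; python3 -m inch '{"grip":[255,255,255,255,255],"delta_pos":[[0.001,0,0],[0,0,0],[0,0,0],[0,0,0],[0,0,0]],"twist":[[0,0,0],[0,0,0],[0,0,0],[0,0,0],[0,0,0]]}';  python3 go.py 553.8 -272.3 -11 -101 1
```

```text
time_s: 24.52
tool_pos: [0.5539, -0.2721, -0.0099]
eef_rot: [0.704, -0.068, -0.704, -0.068]
force: [0.1, -0.6, -2.0]
width: 0.0427
time_s: 25.15
tool_pos: [0.5539, -0.2721, -0.0109]
eef_rot: [0.704, -0.068, -0.704, -0.068]
force: [1.1, 0.4, -1.4]
width: 0.0427
t 25.15 pos [ 553.9 -272.1  -10.9] jawyaw -101.0 down [ 0. -0. -1.] q [-0.54  0.37  1.62  0.    1.15  1.22] F [ 1.1  0.4 -1.4] w 42.7
twist total [ 0.001 -0.     0.   ] shift in present axes mm [0.1 0.2 0. ]
 row [0.1 0.2 0. ] [ 0.001 -0.     0.   ]
```

```bash
python3 -m inch '{"grip":[255,255,255,255,255],"delta_pos":[[0.001,0,0],[0,0,0],[0,0,0],[0,0,0],[0,0,0]],"twist":[[0,0,0],[0,0,0],[0,0,0],[0,0,0],[0,0,0]]}' | grep -E "pos|force"
```

```text
tool_pos: [0.554, -0.2721, -0.011]
force: [-3.3, 1.1, 6.8]
```

```bash
python3 - <<'E'
from h import *
S=ctrl.camera("scene")
crop(S,95,170,195,270,5.5,"pics/q7.png")
E
```

```text
(no output)
```

View pics/q7.png

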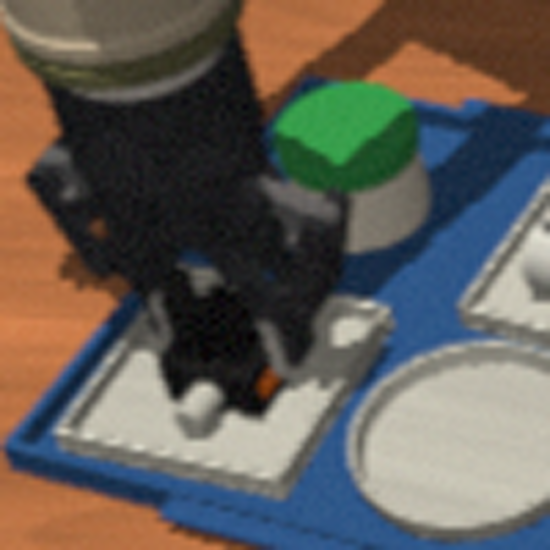

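Resting on the floor. I'll ease up, open, rise, and go to the bell.

```bash
python3 -m inch '{"grip":[255,90,90,90,90],"delta_pos":[[-0.001,0,0],[0,0,0],[0,0,0],[0,0,0],[0,0,0]],"twist":[[0,0,0],[0,0,0],[0,0,0],[0,0,0],[0,0,0]]}'; python3 -m inch '{"grip":[90,90,60,45,45],"delta_pos":[[-0.010,0,0],[-0.025,0,0],[-0.040,0,0],[-0.050,0,0],[0,0,0]],"twist":[[0,0,0],[0,0,0],[0,0,0],[0,0,0],[0,0,0]]}'; python3 go.py 587.3 205.3 100 -101 1
python3 - <<'E'
from h import *
S=ctrl.camera("scene")
crop(S,95,140,245,285,4,"pics/q8.png")
E
```

```text
time_s: 26.45
tool_pos: [0.5539, -0.272, -0.011]
eef_rot: [-0.704, 0.067, 0.704, 0.068]
force: [0.2, 0.1, 0.0]
width: 0.0548
time_s: 27.08
tool_pos: [0.5575, -0.2741, 0.1212]
eef_rot: [0.707, -0.069, -0.7, -0.066]
force: [0.8, -0.4, -0.1]
width: 0.0702
t 27.07 pos [ 557.5 -274.1  121.2] jawyaw -101.0 down [ 0.009 -0.005 -1.   ] q [-0.54  0.23  1.53  0.    1.37  1.22] F [ 0.8 -0.4 -0.1] w 70.2
twist total [ 0.001 -0.01  -0.004] shift in present axes mm [  18.8 -476.4   62. ]
 row [  18.8 -476.4   62. ] [ 0.001 -0.01  -0.004]
```

View pics/q8.png

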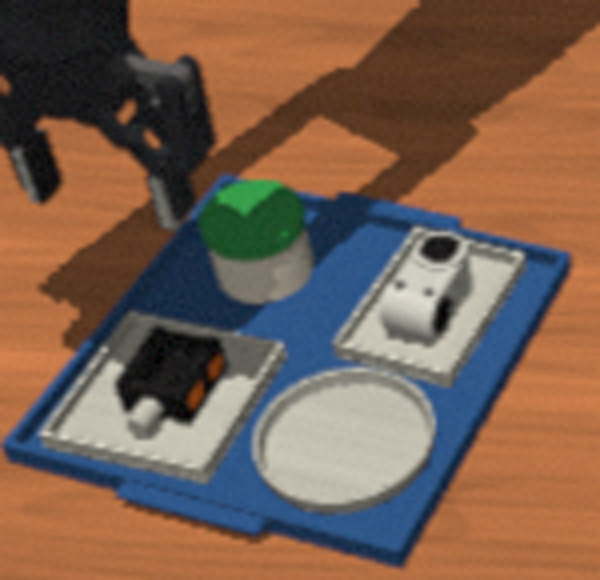

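```bash
python3 -m inch '{"grip":[45,45,45,45,45],"delta_pos":[[0,-0.0475,0.006],[0,-0.0475,0.006],[0,-0.0475,0.006],[0,-0.0475,0.006],[0,-0.0475,0.006]],"twist":[[0,0,0],[0,0,0],[0,0,0],[0,0,0],[0,0,0]]}';python3 -m inch '{"grip":[45,45,45,45,45],"delta_pos":[[0,-0.0475,0.006],[0,-0.0475,0.006],[0,-0.0475,0.006],[0,-0.0475,0.006],[0,-0.0475,0.005]],"twist":[[0,0,0],[0,0,0],[0,0,0],[0,0,0],[0,0,0]]}'; python3 -m inch '{"grip":[45,45,45,45,45],"delta_pos":[[0.010,0,0],[0.020,0,0],[0.020,0,0],[0.010,0,0],[0,0,0]],"twist":[[0,0,0],[0,0,0],[0,0,0],[0,0,0],[0,0,0]]}';python3 go.py 587.3 205.3 -19 -101 1
python3 ov1.py b; python3 - <<'E'
from h import *
S=ctrl.camera("scene")
crop(S,270,150,400,290,4,"pics/r1.png")
E
```

```text
time_s: 27.75
tool_pos: [0.5685, -0.0315, 0.1129]
eef_rot: [-0.703, 0.067, 0.705, 0.068]
force: [0.1, -0.6, -0.2]
width: 0.0703
time_s: 28.38
tool_pos: [0.5852, 0.2068, 0.1128]
eef_rot: [-0.703, 0.068, 0.705, 0.067]
force: [0.5, -0.3, 0.8]
width: 0.0705
time_s: 29.0
tool_pos: [0.5852, 0.2045, 0.0524]
eef_rot: [-0.703, 0.068, 0.705, 0.068]
force: [-0.2, -0.3, -0.0]
width: 0.0703
t 29.0 pos [585.2 204.5  52.4] jawyaw -101.0 down [-0.003 -0.001 -1.   ] q [ 0.25  0.3   1.58 -0.    1.27  2.02] F [-0.2 -0.3 -0. ] w 70.3
twist total [-0.     0.002 -0.001] shift in present axes mm [71.4 -1.3 -2.1]
 row [71.4 -1.3 -2.1] [-0.     0.002 -0.001]
```

View pics/r1.png

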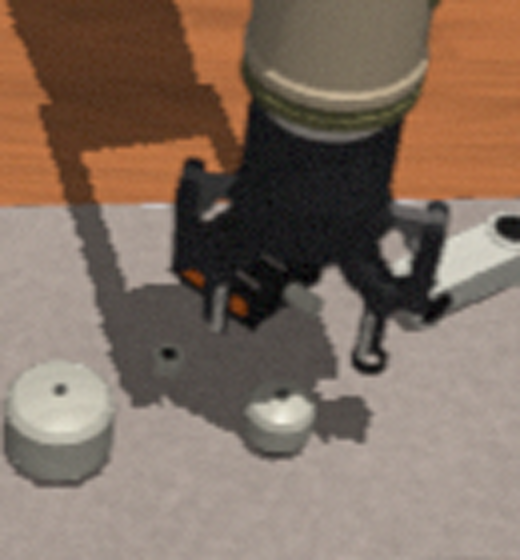

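View pics/btt.png

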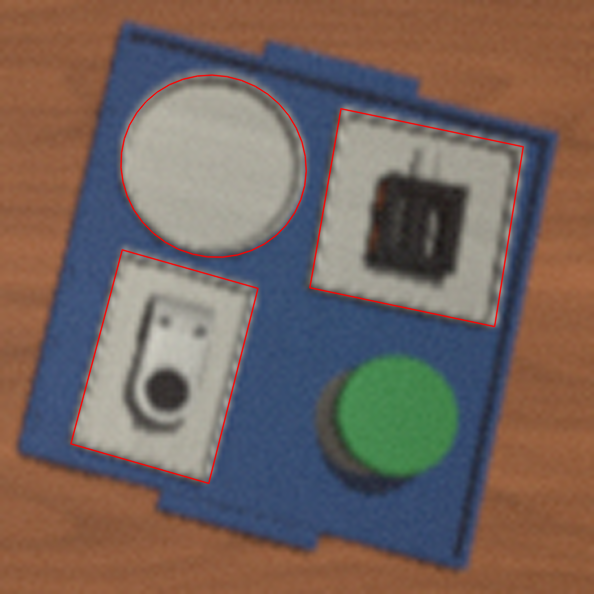

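View pics/bst.png

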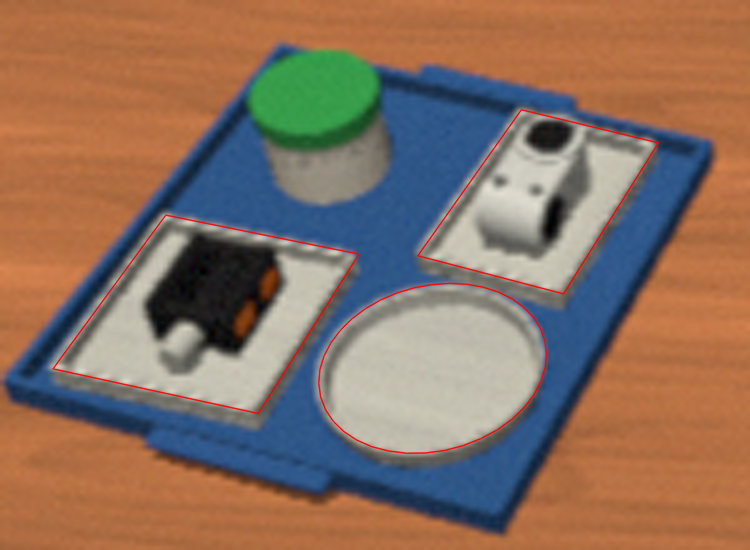

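```bash
python3 - <<'E'
from h import *
S=ctrl.camera("scene")
for z in(60,75,80,90): print(z,p(S,[.5852-.0007,.2045+.0016,z/1000]).round(1))
print(p(S,[.5873-.0007,.2053+.0016,.041]).round(1))
crop(S,300,190,380,270,7,"pics/r2.png")
E
```

```text
60 [[340.7 241.9]]
75 [[341.4 237.3]]
80 [[341.7 235.8]]
90 [[342.2 232.7]]
[[340.3 248.2]]
```

View pics/r2.png

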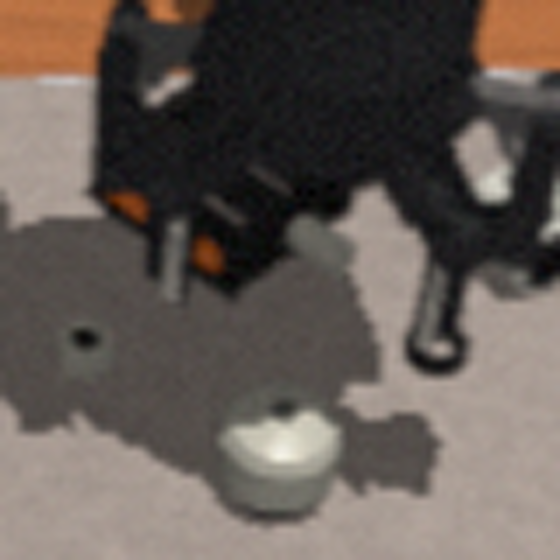

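Tips at about px (324.6,233) and (361,239). Their midpoint agrees with the reported position, and the bell is at px (340,248) below. Descending.

```bash
python3 -m inch '{"grip":[45,45,45,45,45],"delta_pos":[[0.015,0,-0.001],[0.020,0,0],[0.015,0,0],[0,0,0],[0,0,0]],"twist":[[0,0,0],[0,0,0],[0,0,0],[0,0,0],[0,0,0]]}';python3 go.py 587.3 205.3 -19 -101 1
python3 - <<'E'
from h import *
S=ctrl.camera("scene")
crop(S,300,190,380,270,7,"pics/r3.png")
E
```

```text
time_s: 29.82
tool_pos: [0.5873, 0.2054, 0.0041]
eef_rot: [-0.704, 0.067, 0.704, 0.067]
force: [0.3, 0.1, 0.2]
width: 0.0704
t 29.82 pos [587.3 205.4   4.1] jawyaw -101.0 down [-0.  0. -1.] q [0.25 0.36 1.6  0.   1.18 2.02] F [0.3 0.1 0.2] w 70.4
twist total [0.001 0.    0.   ] shift in present axes mm [23.1  0.1 -0. ]
 row [23.1  0.1 -0. ] [0.001 0.    0.   ]
```

View pics/r3.png

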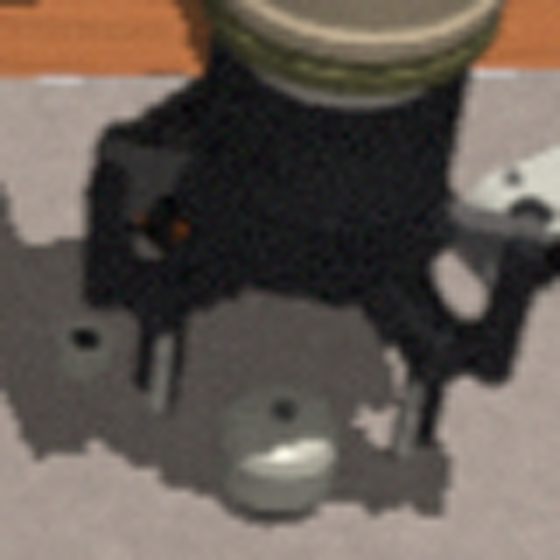

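Tips now at crop (160,410) and (410,455), with the bell at (283,430) centred between them. Lowering 23 mm and closing.

```bash
python3 -m inch '{"grip":[45,45,45,45,45],"delta_pos":[[0.010,0,0],[0.010,0,0],[0.003,0,0],[0,0,0],[0,0,0]],"twist":[[0,0,0],[0,0,0],[0,0,0],[0,0,0],[0,0,0]]}';python3 -m inch '{"grip":[100,255,255,255,255],"delta_pos":[[0,0,0],[0,0,0],[0,0,0],[0,0,0],[0,0,0]],"twist":[[0,0,0],[0,0,0],[0,0,0],[0,0,0],[0,0,0]]}';python3 -m inch '{"grip":[255,255,255,255,255],"delta_pos":[[0,0,0],[0,0,0],[0,0,0],[0,0,0],[0,0,0]],"twist":[[0,0,0],[0,0,0],[0,0,0],[0,0,0],[0,0,0]]}';python3 go.py 587.3 205.3 -19 -101 1
python3 - <<'E'
from h import *
S=ctrl.camera("scene")
crop(S,300,190,380,270,7,"pics/r4.png")
E
```

```text
time_s: 30.5
tool_pos: [0.5874, 0.2054, -0.0186]
eef_rot: [0.704, -0.067, -0.704, -0.068]
force: [-0.3, 1.1, 0.5]
width: 0.0708
time_s: 31.12
tool_pos: [0.5878, 0.2055, -0.0182]
eef_rot: [0.704, -0.067, -0.703, -0.068]
force: [-1.1, -0.6, 5.6]
width: 0.0379
time_s: 31.75
tool_pos: [0.5878, 0.2055, -0.0182]
eef_rot: [0.704, -0.067, -0.703, -0.068]
force: [-0.1, -0.2, 5.4]
width: 0.038
t 31.75 pos [587.8 205.5 -18.2] jawyaw -101.0 down [ 0.001  0.    -1.   ] q [0.25 0.39 1.6  0.   1.14 2.02] F [-0.1 -0.2  5.4] w 38.0
twist total [ 0.001 -0.001  0.001] shift in present axes mm [0.8 0.3 0.5]
 row [0.8 0.3 0.5] [ 0.001 -0.001  0.001]
```

View pics/r4.png

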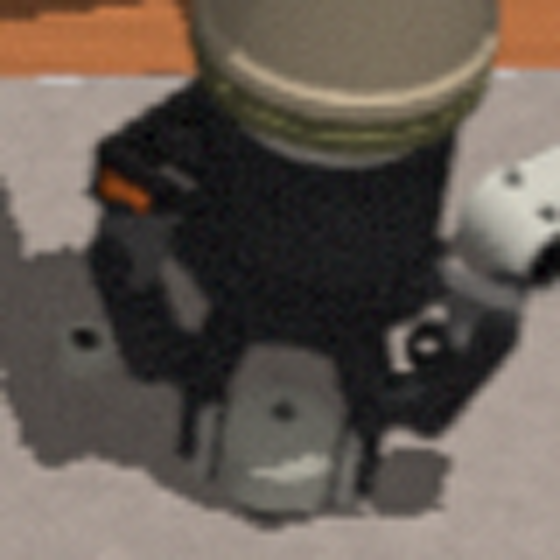

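Bell gripped at 38.0 mm. Lifting and carrying to the round dish.

```bash
python3 -m inch '{"grip":[255,255,255,255,255],"delta_pos":[[-0.015,0,0],[-0.030,0,0],[-0.040,0,0],[-0.040,0,0],[0,0,0]],"twist":[[0,0,0],[0,0,0],[0,0,0],[0,0,0],[0,0,0]]}' | tail -3; python3 -m inch '{"grip":[255,255,255,255,255],"delta_pos":[[0,0.036,-0.0072],[0,0.036,-0.0072],[0,0.036,-0.0072],[0,0.036,-0.0072],[0,0.036,-0.0072]],"twist":[[0,0,0],[0,0,0],[0,0,0],[0,0,0],[0,0,0]]}'| tail -3;python3 -m inch '{"grip":[255,255,255,255,255],"delta_pos":[[0,0.036,-0.0072],[0,0.036,-0.0072],[0,0.036,-0.0072],[0,0.036,-0.0072],[0,0.036,-0.0072]],"twist":[[0,0,0],[0,0,0],[0,0,0],[0,0,0],[0,0,0]]}'| tail -3;python3 go.py 590 -160.3 -10 -101 1
python3 - <<'E'
from h import *
S=ctrl.camera("scene")
crop(S,120,120,260,270,4,"pics/r5.png")
E
```

```text
eef_rot: [0.707, -0.066, -0.701, -0.068]
force: [0.3, -0.2, -1.5]
width: 0.038
eef_rot: [-0.703, 0.068, 0.705, 0.067]
force: [1.1, -0.2, -0.9]
width: 0.0377
eef_rot: [-0.703, 0.067, 0.705, 0.068]
force: [1.6, 0.1, -0.2]
width: 0.0379
t 33.67 pos [ 588.5 -162.7  105. ] jawyaw -101.0 down [-0.002  0.001 -1.   ] q [-0.35  0.23  1.57  0.    1.35  1.41] F [ 1.6  0.1 -0.2] w 37.9
twist total [0.001 0.002 0.   ] shift in present axes mm [115.   -2.6  -1.3]
 row [115.   -2.6  -1.3] [0.001 0.002 0.   ]
```

View pics/r5.png

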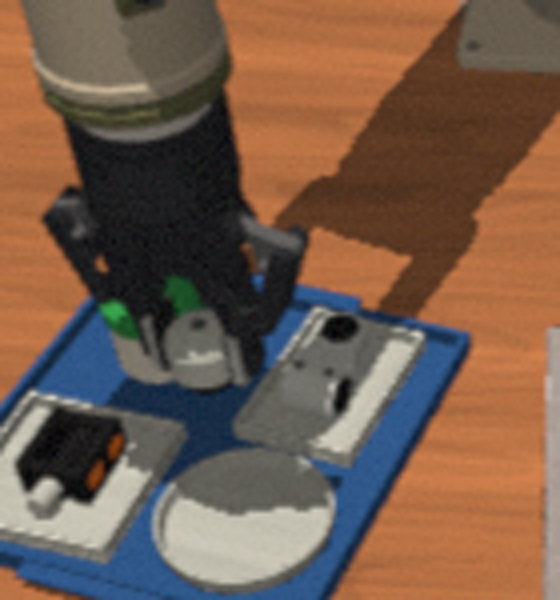

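Bell held upright over the round dish, crop (205,350). Lowering.

```bash
python3 -m inch '{"grip":[255,255,255,255,255],"delta_pos":[[0.020,-0.002,0],[0.030,0,0],[0.030,0,0],[0.015,0,0],[0,0,0]],"twist":[[0,0,0],[0,0,0],[0,0,0],[0,0,0],[0,0,0]]}' | tail -3; python3 -m inch '{"grip":[255,255,255,255,255],"delta_pos":[[0.005,0,0],[0.004,0,0],[0.003,0,0],[0,0,0],[0,0,0]],"twist":[[0,0,0],[0,0,0],[0,0,0],[0,0,0],[0,0,0]]}'| tail -3;python3 go.py 590 -160.3 -13 -101 1
python3 - <<'E'
from h import *
S=ctrl.camera("scene")
crop(S,120,160,230,270,5,"pics/r6.png")
E
```

```text
eef_rot: [-0.703, 0.067, 0.705, 0.068]
force: [-0.7, 0.3, -0.0]
width: 0.0378
eef_rot: [0.704, -0.068, -0.704, -0.068]
force: [-0.6, -0.4, -1.2]
width: 0.0382
t 34.98 pos [ 590.  -159.9   -0.7] jawyaw -101.0 down [ 0. -0. -1.] q [-0.35  0.34  1.63  0.    1.17  1.41] F [-0.6 -0.4 -1.2] w 38.2
twist total [ 0.001 -0.    -0.   ] shift in present axes mm [12.3  0.3 -0.1]
 row [12.3  0.3 -0.1] [ 0.001 -0.    -0.   ]
```

View pics/r6.png

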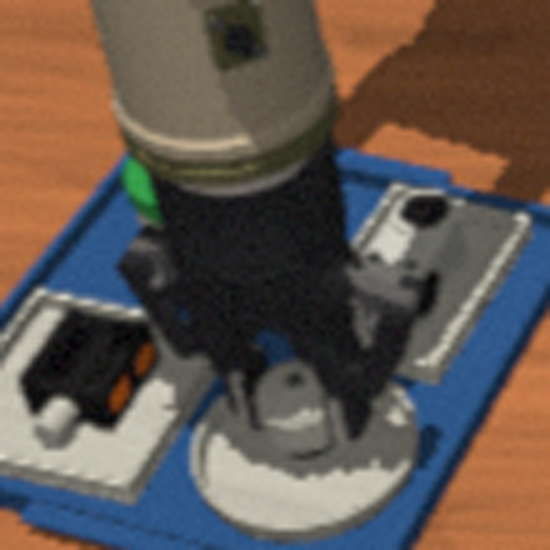

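```bash
python3 -m inch '{"grip":[255,255,255,255,255],"delta_pos":[[0.005,0,0],[0.004,0,0],[0.0025,0,0],[0,0,0],[0,0,0]],"twist":[[0,0,0],[0,0,0],[0,0,0],[0,0,0],[0,0,0]]}' | grep -E "pos|force"; python3 -m inch '{"grip":[255,255,255,255,255],"delta_pos":[[0.001,0,0],[0,0,0],[0,0,0],[0,0,0],[0,0,0]],"twist":[[0,0,0],[0,0,0],[0,0,0],[0,0,0],[0,0,0]]}'| grep -E "pos|force"; python3 -m inch '{"grip":[255,255,255,255,255],"delta_pos":[[0.001,0,0],[0,0,0],[0,0,0],[0,0,0],[0,0,0]],"twist":[[0,0,0],[0,0,0],[0,0,0],[0,0,0],[0,0,0]]}'| grep -E "pos|force"
```

```text
tool_pos: [0.5899, -0.1598, -0.0124]
force: [0.0, -0.4, -0.7]
tool_pos: [0.59, -0.1599, -0.0132]
force: [0.5, 0.8, 2.3]
tool_pos: [0.5901, -0.1599, -0.0132]
force: [-4.6, 2.2, 11.0]
```

Contact. Easing up, opening, rising and moving clear.

```bash
python3 -m inch '{"grip":[255,100,100,100,100],"delta_pos":[[-0.001,0,0],[0,0,0],[0,0,0],[0,0,0],[0,0,0]],"twist":[[0,0,0],[0,0,0],[0,0,0],[0,0,0],[0,0,0]]}'; python3 -m inch '{"grip":[100,100,100,60,60],"delta_pos":[[-0.010,0,0],[-0.025,0,0],[-0.040,0,0],[-0.050,0,0],[-0.030,0,0]],"twist":[[0,0,0],[0,0,0],[0,0,0],[0,0,0],[0,0,0]]}';python3 -m inch '{"grip":[60,60,60,60,60],"delta_pos":[[0,-0.010,0.035],[0,-0.030,0.045],[0,-0.040,0.040],[0,-0.040,0.010],[0,0,0]],"twist":[[0,0,0],[0,0,0],[0,0,0],[0,0,0],[0,0,0]]}'
python3 ov1.py c
```

```text
time_s: 37.52
tool_pos: [0.5898, -0.1598, -0.0136]
eef_rot: [-0.704, 0.067, 0.704, 0.068]
force: [-0.7, 0.9, -0.4]
width: 0.0522
time_s: 38.15
tool_pos: [0.5912, -0.1603, 0.1458]
eef_rot: [0.705, -0.068, -0.702, -0.067]
force: [0.5, 0.6, -0.1]
width: 0.0651
time_s: 38.78
tool_pos: [0.4849, -0.0151, 0.1426]
eef_rot: [0.705, -0.066, -0.703, -0.067]
force: [0.0, -0.4, 0.4]
width: 0.0651
```

```bash
cat > ov3.py <<'E'
from ov import *
T=ctrl.camera("top");S=ctrl.camera("scene")
P={"sq":(562.5,-274,5,-11),"ob":(476.5,-132,5,-15),"ro":(589.5,-160.5,5,0),"pedal":(562.5,-274,8,-11),"stem":(476.5,-132,8,-15),"bell":(589.5,-160.5,8,0)}
draw(T,P,325,145,460,280,4.4,"pics/f_t.png",(0,-1.6));draw(S,P,95,175,245,285,5,"pics/f_s.png",(0,1.6))
crop(S,95,175,245,285,5,"pics/f_s0.png");crop(T,140,140,310,270,4.7,"pics/f_m.png")
cv2.imwrite("pics/f_top.png",T["img"][:,:,::-1]);cv2.imwrite("pics/f_scene.png",S["img"][:,:,::-1])
E
python3 ov3.py
```

```text
(no output)
```

View pics/f_t.png

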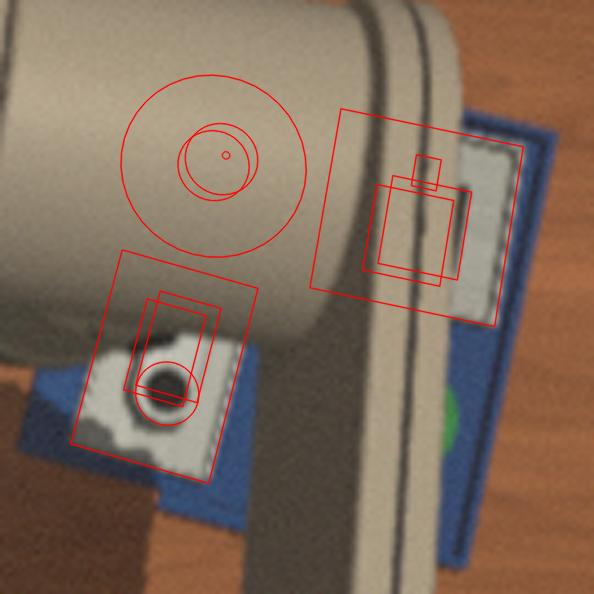

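View pics/f_s.png

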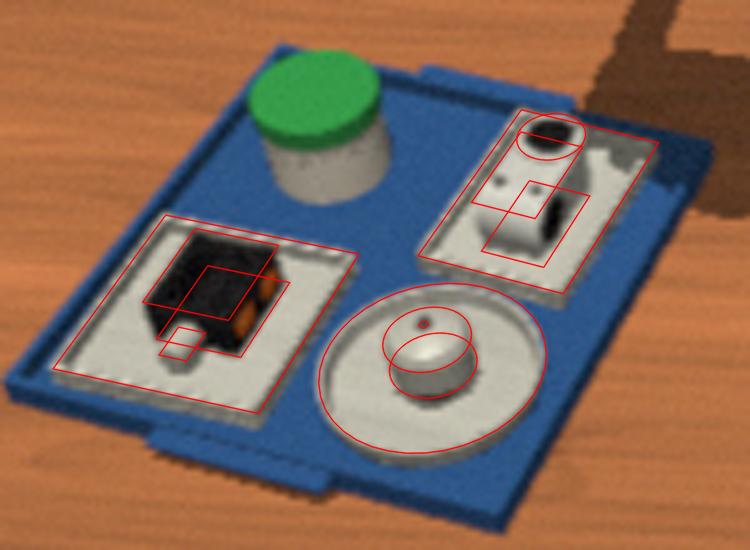

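View pics/f_scene.png

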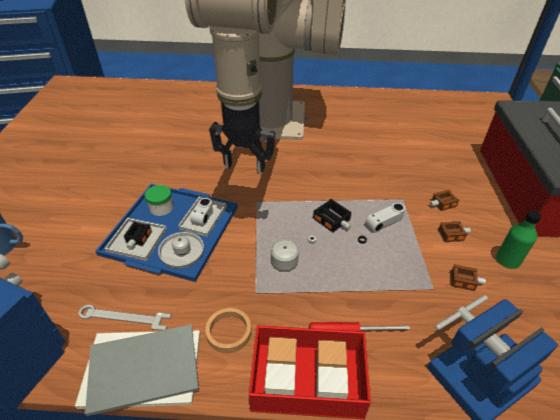

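The scene overlay fits all three items to within about 2 mm. I'll move the arm aside for a top check.

```bash
python3 -m inch '{"grip":[60,60,60,60,60],"delta_pos":[[-0.02,-0.050,0.010],[-0.02,-0.055,0.010],[-0.02,-0.055,0.010],[-0.01,-0.055,0.010],[0,-0.02,0]],"twist":[[0,0,0],[0,0,0],[0,0,0],[0,0,0],[0,0,0]]}'; python3 -m inch '{"grip":[60,60,60,60,60],"delta_pos":[[0,0,0],[0,0,0],[0,0,0],[0,0,0],[0,0,0]],"twist":[[0,0,0],[0,0,0],[0,0,0],[0,0,0],[0,0,0]]}'|head -2; python3 ov3.py
```

```text
time_s: 39.6
tool_pos: [0.4913, 0.2231, 0.2128]
eef_rot: [0.704, -0.067, -0.703, -0.067]
force: [-0.2, 0.4, -1.0]
width: 0.0654
time_s: 40.22
tool_pos: [0.4905, 0.2205, 0.2116]
```

View pics/f_t.png

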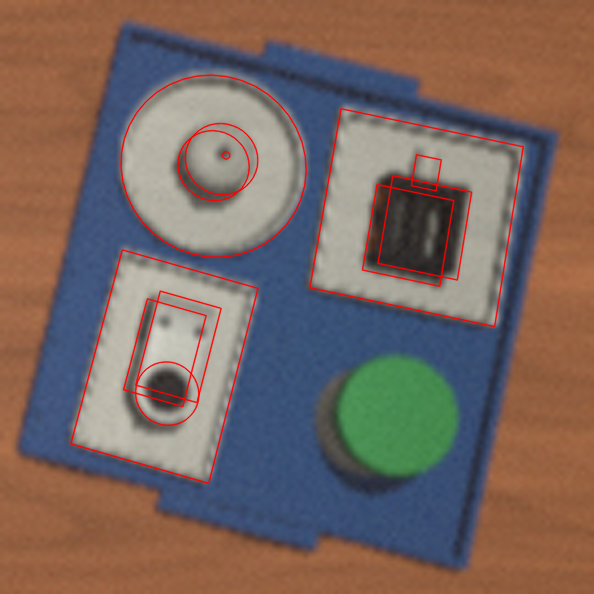

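View pics/f_top.png

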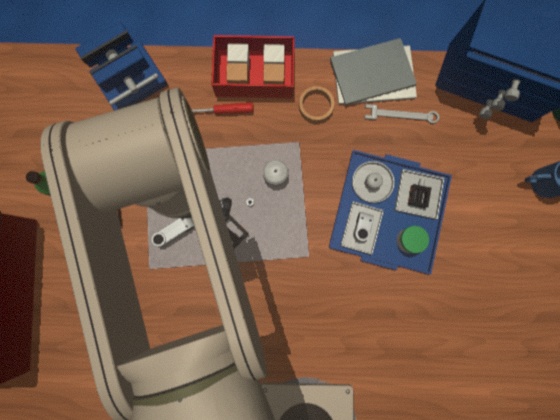

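View pics/f_s0.png

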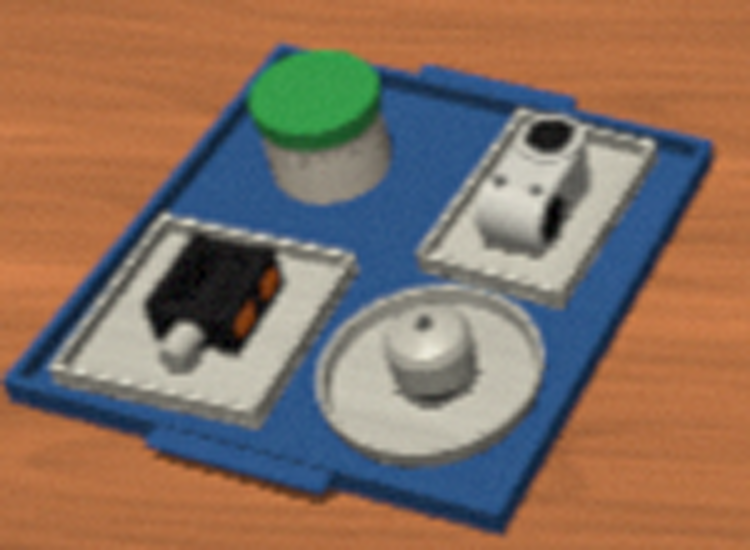

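Both views agree. The bell and stem outlines coincide with the model in the dish middles. The pedal sits within about 2 mm of centre, turned a few degrees (any angle is allowed). The large items are where they were, and the gripper is clear. Handing in.

```bash
python3 -c "
from plant import ctrl
print(ctrl.job_done(), ctrl.get_obs()['time_s'])"
```

```text
the job is handed in; nothing more can be done
the job is handed in; nothing more can be done
```

The kit is packed and handed in. The small stem lies lengthwise in the oblong dish, the small black pedal in the square dish and the small bell in the round dish, placed in that order. Total time was about 40 s of the 104 s allowed.

- **Placement:** The last pictures from both cameras show all three upright, flat and within about 2 mm of the dish middles. The pedal is turned a few degrees from what I meant, which is allowed.
- **Larger parts:** The larger stem, pedal and bell look unmoved in the last clear scene picture. In the final top picture the arm partly hid the stem and the pedal. The gripper was clear of everything at hand-in.
- **What disagreed:** The fingertips stood about 25 mm higher than the reported tool height. Because of this, the first close on the stem shut empty just above it. The stem did not move and no force was felt. I then regrasped lower, using the pictures, and placed each part by feeling the dish floor.
- **Cameras:** The two views differed by about 3 mm sideways, so I averaged them.

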